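# Turn a copper foot over in a spring clip and stand it on its base

## Task

The long copper foot is standing on the bench upside down, flange uppermost. Turn it over with the help of the spring pipe clip: snap its tube down into the clip and let go, take hold of it again from the other side, and set it down gently, without dropping it, flange down and upright in the middle of the round wooden base. Leave the other things on the bench where they are.

Things in the scene. Friction and masses are not known exactly. Their poses are not given: they have to be found in the camera images.
- foot_center (a point): Middle of the long copper foot, on its axis: one rigid piece, 190 mm long, about 0.2 kg, a 28 mm round tube with a flange on one end. At the start it stands on its open mouth, flange on top. The z axis runs along the tube from the mouth (z = -95 mm) to the flange's flat face (z = +95 mm): upward at the start, downward at the end. It is round: its turn about this axis means nothing.
- foot_balance (a point): The foot's point of balance, on its axis 115 mm from the mouth (75 mm from the flange's face). The plain 28 mm tube, where it can be gripped or clipped, runs from 26 to 170 mm from the mouth; the first 25 mm at the mouth are a socket 33 mm in diameter.
- foot_flange (a point): Centre of the flange's flat outer face. The flange is round, 65 mm in diameter and 4 mm thick, with a collar 37 mm in diameter and 16 mm long between it and the plain tube.
- clip_seat (a point): Seat of the spring pipe clip: where the axis of the tube runs once it is fully home, 75 mm above the bench. The tube lies level along this point's y axis, either way round; x is level across it. The clip, 24 mm long along y and 38 mm wide, stands on a thin stud on a steel plate (70 by 90 by 5 mm, long side along y) fixed to the bench.
- clip_mouth (a point): Middle of the clip's open top, 21 mm above the seat, between the flared tips of its two sprung steel leaves, 37 mm apart. A level tube pushed straight down spreads the leaves (about 10 N) and snaps home on a saddle; pulled straight up a little harder than that, it comes out again. Clipped within 20 mm of its balance, the foot stays level when let go.
- base_top (a point): Centre of the top face of the round wooden base, a loose disc of dark wood 130 mm in diameter and 22 mm thick, lying flat on the bench (this point is 22 mm above the bench).
- elbow_c (a point): Bystander: copper elbow lying on the bench, about 65 by 65 mm, 33 mm high; this point is in its middle.
- tape_c (a point): Bystander: roll of paper tape lying flat, 96 mm in diameter, 25 mm high; this point is at its middle.
- tin_c (a point): Bystander: round steel wax tin, 68 mm in diameter, 48 mm high; this point is at its middle.
- rule_c (a point): Bystander: folded wooden rule about 205 mm long, 16 mm high, with its last leaf swung out; this point is the middle of the folded part.
- cutter_c (a point): Bystander: pipe cutter, about 150 mm long, 30 mm high; this point is in its body.
- tee_c (a point): Bystander: copper tee piece lying on the bench, 80 by 65 mm, 33 mm high; this point is in its middle.
- short_c (a point): Bystander: a finished short foot, 116 mm high, same tube and flange, already standing on its flange at the far side of the bench; this point is half-way up.
There are look-alikes about, which are no part of the job. Of the things that look like the part that bears base_top, the smallest one is meant.

How it is judged:
By the outcome, as a careful person would: the job done as asked, in the order asked, and still so for the second after the job is handed in, with the robot touching nothing.
It also fails if it takes over 67 s, if anything falls off the work surface, if the arm or the gripper's body presses on something with over 40 N, if the wrist force passes 120 N, or if a joint passes its speed limit or range.

## Robot

A 7-joint arm with a two-finger parallel gripper is mounted at the origin on the work surface. World frame = base frame: x ahead of the robot, y to its left, z up, the work surface at z = 0. Lengths are in m, angles in degrees, forces in N, time in s.
With the tool pointing down it reaches from about 0.425 to 0.925 m from the base axis. Payload 6.8 kg.
Tool frame: the origin (TCP) lies midway between the tips of the shut fingers; the grasp point (between the pads) lies 19 mm behind it; z points along the fingers, y is the direction in which the jaws open and shut (so a half turn about z gives the same grasp; the last joint's range is limited). The gripper opens to 88 mm and grips with 3 to 60 N. Pads are 20 mm wide; open, the fingers measure 115 mm over their backs; the gripper's body (75 mm by 178 mm) begins 61 mm behind the grasp point.
Start: joints at [-6.194, 27.33, 1.283, 89.118, -0.659, 63.558, -4.761], TCP at [0.675, 0, 0.201] pointing down, gripper open.
Joint ranges: [-169.35, 169.35], [-19.33, 120.38], [-80.79, 83.38], [13.8, 139.57], [-78.32, 258.32], [9.67, 109.79], [-169.56, 169.56]. Speed limits (degrees/s): [136.94, 136.94, 180, 180, 180, 180, 180].

## Interface

Orientations are given as a 3x3 rotation matrix whose columns are the frame's x, y, z axes.
In Python, from plant import r gives the robot as it stands.
- The arm moves only by the tool move_arm, never from a script. Its arguments are lists of equal length, an entry for each row: "twist": the turn, a rotation vector about the world's x, y, z in units of 90 degrees (1.0 is 90 degrees), a list of three; "travel": the shift along the world's x, y, z in units of 10 cm (1.0 is 10 cm), a list of three; "jaw": the opening, from -1 (shut) to 1 (fully open), so that 0 is half open. A call has exactly 10 rows; each row is the pose to reach, as a shift and turn from the pose commanded when the call began; what a row does not reach only later rows make up. A row lasts 1/10 s, in which the tool goes at most 50 mm and 8.59 degrees, less where a joint would pass 70% of its speed; a pose out of reach is approached as far as the arm can. A call with a number of a shift or a turn outside -1 to 1 is refused whole. A call with a gripper value outside its range is refused whole. The fingers move at their own pace and stop on an object; "force" is the grip in N (left out, the last holds). Time passes only in rows, so rows that repeat a pose let the fingers close, or fill a call up. It gives the time, the measured TCP pose, the force and the opening at its end, in the units of the state.
- r.get_obs(): the state, without advancing time (a new reading comes with each control period).
- r.grab_frame(name): name is "scene" or "side" or "wrist"; returns a dict with "pixels" (480x640x3 uint8, blue, green, red), "K" (3x3 intrinsics, pixels), "distortion" ([k1, k2, p1, p2, k3] as OpenCV has them; the pictures are not rectified), "xyz" and "orientation" of the camera in the world. Camera axes: x right, y down, z forward; pixel columns grow to the right and rows downward; lengths in m; the calibration is good to about 2 mm. A picture is of the moment at which its call begins. There is no depth.
- r.close_job(): hands the job in, once; it reports no verdict.
Trained networks look in a picture, given as the dict that the camera call returned (one of the last four; its "shot" number tells which), for a name from the list of things; names that differ only in an ending like _2 or _b are one class to them, and where a whole thing is asked for, a point or a joint stands for the part that bears it (a point fixed in the world has none). Each returns a list of dicts, best first, with "confidence" (0 to 1); they miss things now and then, are a little off and sometimes report something else, mostly with a low value. They report only what shows in the picture. A call takes as long as a camera call. They do not tell look-alikes from the thing itself.
- r.search_frame(picture, name): "position" ([x, y, z] in m, in the coordinates of the camera as it stood for that picture, good to about 4 mm: the middle of the surface that is visible of it).
The state is a dict: "time_s": time; "qpos": joint angles; "joint_velocities": joint speeds; "effort": joint torques, N m; "ee_pos": TCP position; "tcp_rot": TCP orientation; "ft_force": force on the tool from outside, world axes, zero at the start; "moment": the same for the moment, N m; "width": finger opening in m.
Only numpy, scipy, OpenCV 4.12 (cv2) and the standard library are available. Lean on these libraries where they do the work, as an engineer would, in place of code of your own. Each camera call takes 0.05 s, during which the arm holds its last target. There are 200 camera calls.

## Working session

There is one attempt and no reset: what is moved stays moved. The work goes in short steps, Python scripts to look and compute and a tool call to move; the robot and the scene stay as the last step left them, time stands still between calls to the robot, and variables do not carry over. Pictures are saved under pics/ and viewed, about 8 in all and at most 12, crops included, and the job is handed in when it is done.

Besides the shell and the picture viewer there is one more tool, called as name(argument=value, ...), one argument or row to a line, values as JSON. move_arm: Moves the arm, as the interface text tells. Shifts and turns lie within -1 to 1; 1 stands for 10 cm of shift or 90 degrees of turn. Its arguments: {"type":"object","properties":{"twist":{"type":"array","items":{"type":"array","items":{"type":"number","minimum":-1,"maximum":1}}},"travel":{"type":"array","items":{"type":"array","items":{"type":"number","minimum":-1,"maximum":1}}},"jaw":{"type":"array","items":{"type":"number"}},"force":{"type":"number"}},"required":["twist","travel","jaw"]}

```bash
ls; mkdir -p pics; cat > h.py <<'E'
import numpy as np, cv2
from plant import r
np.set_printoptions(precision=4,suppress=True)
names="foot_center foot_balance foot_flange clip_seat clip_mouth base_top elbow_c tape_c tin_c rule_c cutter_c tee_c short_c".split()
def world(f,p): return np.array(f["xyz"])+np.array(f["orientation"])@np.array(p)
def pix(f,P):
    R=np.array(f["orientation"]); c=R.T@(np.array(P)-np.array(f["xyz"]))
    return cv2.projectPoints(c.reshape(1,1,3),np.zeros(3),np.zeros(3),np.array(f["K"],float),np.array(f["distortion"],float))[0].ravel()
def ray(f,uv):
    n=cv2.undistortPoints(np.array(uv,float).reshape(1,1,2),np.array(f["K"],float),np.array(f["distortion"],float)).ravel()
    d=np.array(f["orientation"])@np.array([n[0],n[1],1]); return np.array(f["xyz"]),d/np.linalg.norm(d)
def atz(f,uv,z):
    o,d=ray(f,uv); return o+d*(z-o[2])/d[2]
def tri(obs):
    A=np.zeros((3,3));b=np.zeros(3)
    for f,uv in obs:
        o,d=ray(f,uv);M=np.eye(3)-np.outer(d,d);A+=M;b+=M@o
    return np.linalg.solve(A,b)
E
python3 - <<'E'
from h import *
for cam in ["scene","side"]:
    f=r.grab_frame(cam); cv2.imwrite(f"pics/{cam}0.png",f["pixels"])
    print(cam,f["xyz"],np.array(f["orientation"])[:,2])
    for n in names:
        for d in r.search_frame(f,n)[:3]:
            if d["confidence"]<.2: continue
            w=world(f,d["position"]); print(n,round(d["confidence"],2),w,pix(f,w).round())
print(r.get_obs()["tcp_rot"],r.get_obs()["time_s"])
E
```

```text
pics
scene [1.2405 0.5921 0.7372] [-0.6274 -0.5408 -0.5603]
foot_center 0.55 [0.5862 0.2776 0.1439] [421. 294.]
foot_balance 0.57 [0.5837 0.2782 0.1417] [422. 294.]
foot_flange 0.87 [0.58   0.2786 0.1399] [423. 294.]
clip_seat 0.8 [ 0.5316 -0.0447  0.0025] [310. 272.]
clip_mouth 0.88 [ 0.5295 -0.0431  0.0019] [311. 273.]
base_top 0.86 [ 0.3344 -0.3056  0.0304] [288. 198.]
base_top 0.77 [ 0.5331 -0.2352  0.0229] [255. 238.]
base_top 0.7 [ 0.6012 -0.4441  0.0274] [185. 220.]
elbow_c 0.8 [0.4216 0.1274 0.0317] [396. 269.]
tape_c 0.83 [0.7502 0.2369 0.02  ] [347. 381.]
tin_c 0.78 [ 0.4184 -0.1334  0.0439] [313. 226.]
rule_c 0.61 [ 0.7688 -0.22    0.0112] [186. 288.]
cutter_c 0.72 [0.6434 0.4749 0.0263] [494. 410.]
cutter_c 0.49 [ 0.705  -0.34    0.0284] [176. 250.]
tee_c 0.58 [ 0.7051 -0.3412  0.0262] [176. 251.]
short_c 0.65 [0.7736 0.0213 0.0394] [255. 327.]
side [0.4104 0.9203 0.9175] [ 0.0912 -0.7569 -0.6471]
foot_center 0.82 [0.5715 0.287  0.1625] [258. 332.]
foot_balance 0.92 [0.5697 0.2907 0.16  ] [259. 335.]
foot_flange 0.81 [0.5674 0.2788 0.1601] [262. 330.]
foot_flange 0.41 [ 0
[... 161 characters left out ...]
 -0.0431  0.0049] [305. 270.]
base_top 0.94 [ 0.5168 -0.2398  0.0235] [321. 212.]
base_top 0.9 [ 0.5853 -0.4424  0.0309] [304. 165.]
base_top 0.71 [ 0.3147 -0.3172  0.031 ] [401. 198.]
elbow_c 0.86 [0.3936 0.1397 0.0242] [362. 330.]
tape_c 0.7 [0.7419 0.2438 0.021 ] [180. 355.]
tape_c 0.65 [0.571  0.2898 0.161 ] [258. 334.]
tin_c 0.81 [ 0.4065 -0.1215  0.0417] [363. 240.]
rule_c 0.87 [ 0.7609 -0.2103  0.015 ] [225. 215.]
rule_c 0.61 [0.6457 0.4709 0.0217] [198. 470.]
cutter_c 0.88 [0.6468 0.4727 0.0196] [197. 472.]
tee_c 0.82 [ 0.683 -0.341  0.029] [264. 183.]
short_c 0.82 [0.7572 0.0244 0.0364] [201. 272.]
[[ 0.      1.      0.0001]
 [ 1.     -0.      0.    ]
 [ 0.      0.0001 -1.    ]] 1.4
```

View pics/scene0.png

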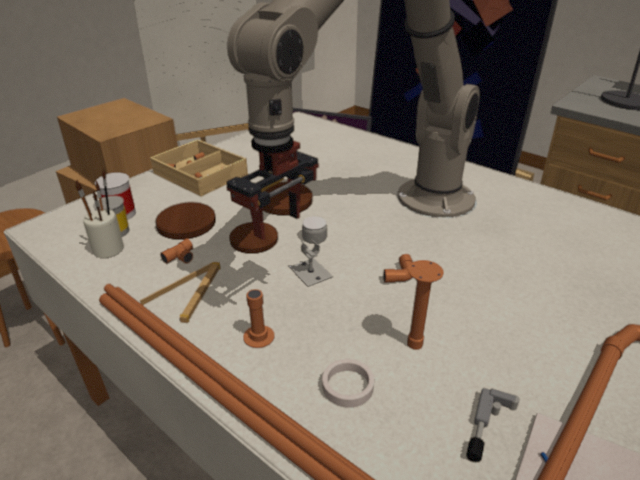

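View pics/side0.png

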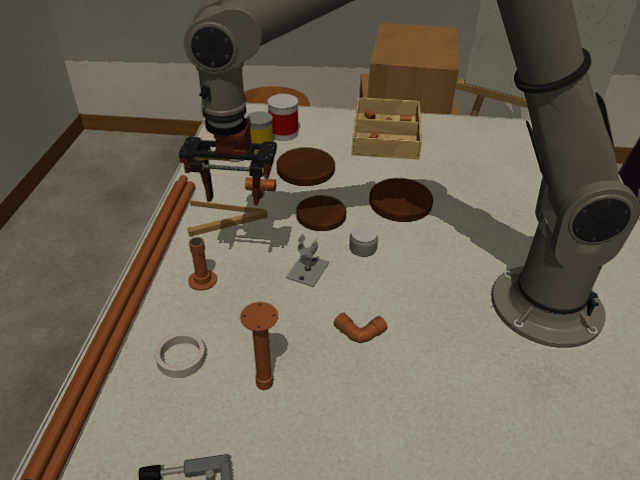

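```bash
python3 - <<'E'
from h import *
fs=r.grab_frame("scene");fd=r.grab_frame("side");fw=r.grab_frame("wrist")
cv2.imwrite("pics/w0.png",fw["pixels"])
print("wrist",fw["xyz"],fw["orientation"])
def comp(f,uv):
    hsv=cv2.cvtColor(f["pixels"],cv2.COLOR_BGR2HSV)
    u,v=uv;m=np.zeros((482,642),np.uint8)
    g=f["pixels"].copy()
    cv2.floodFill(g,m,(u,v),0,(14,)*3,(14,)*3,4|cv2.FLOODFILL_FIXED_RANGE|cv2.FLOODFILL_MASK_ONLY|(255<<8))
    m=m[1:-1,1:-1];c=max(cv2.findContours(m,0,2)[0],key=cv2.contourArea)
    return cv2.fitEllipse(cv2.convexHull(c)),cv2.boundingRect(c)
for nm,f,uv,z in [("base",fs,(254,235),.022),("base",fd,(321,210),.022),("flange",fs,(420,268),.19),("flange",fd,(255,312),.19),("disc2",fd,(304,163),.022),("disc2",fs,(185,218),.022),("tray",fd,(400,196),.022)]:
    e,b=comp(f,uv); print(nm,np.array(e[0]),np.array(e[1]),b,atz(f,e[0],z))
print("mouth",atz(fs,(416,343),0.005),atz(fd,(264,383),0.005))
print("tcp",pix(fs,r.get_obs()["ee_pos"]),pix(fd,r.get_obs()["ee_pos"]),"basept",pix(fs,[0,0,0]),pix(fd,[0,0,0]))
for n in names:
    for d in r.search_frame(fw,n)[:2]:
        if d["confidence"]>.2: w=world(fw,d["position"]); print(n,round(d["confidence"],2),w,pix(fw,w).round())
E
```

```text
wrist [0.6766 0.0729 0.3856] [[ 1.     -0.0007 -0.0007]
 [-0.0009 -0.9649 -0.2624]
 [-0.0005  0.2624 -0.9649]]
base [260.4074 235.7761] [27.8288 47.9126] (238, 220, 39, 33) [ 0.5163 -0.2321  0.022 ]
base [321.9407 213.4548] [29.4387 47.4859] (297, 203, 49, 27) [ 0.5141 -0.2378  0.022 ]
flange [423.8658 269.4261] [19.8292 38.2228] (406, 261, 37, 20) [0.5735 0.2704 0.19  ]
flange [258.7311 316.0826] [27.3496 36.7545] (241, 303, 37, 28) [0.5716 0.275  0.19  ]
disc2 [305.5252 163.8415] [32.0943 57.007 ] (277, 148, 58, 33) [ 0.5842 -0.4622  0.022 ]
disc2 [185.0724 217.6747] [28.7237 57.8309] (156, 203, 59, 30) [ 0.5877 -0.4618  0.022 ]
tray [400.6745 199.5772] [43.0465 63.9115] (370, 179, 63, 43) [ 0.3153 -0.3225  0.022 ]
mouth [0.5731 0.2764 0.005 ] [0.5712 0.277  0.005 ]
tcp [277.7994 235.3707] [233.675  208.5052] basept [435.7541 197.2124] [545.4902 305.4801]
clip_seat 0.73 [ 0.5319 -0.0333  0.001 ] [179. 241.]
clip_mouth 0.9 [ 0.5306 -0.0389  0.0038] [177. 247.]
base_top 0.69 [ 0.5423 -0.2494  0.0208] [202. 432.]
elbow_c 0.71 [0.4344 0.1203 0.028 ] [41. 77.]
tin_c 0.57 [ 0.4113 -0.1086  0.0146] [ 67. 314.]
rule_c 0.88 [ 0.7335 -0.2459  0.0141] [373. 426.]
short_c 0.61 [0.7584 0.0215 0.0451] [417. 193.]
```

View pics/w0.png

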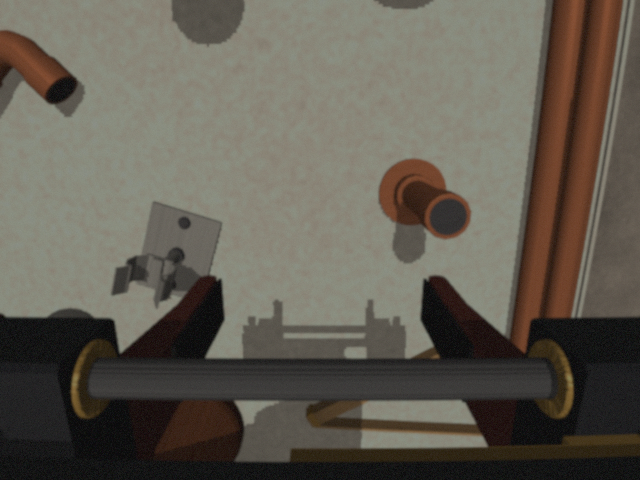

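```bash
cat >> h.py <<'E'
from scipy.spatial.transform import Rotation as Ro
def frame(z,y):
    z=np.array(z,float);z/=np.linalg.norm(z);y=np.array(y,float);y-=z*(y@z);y/=np.linalg.norm(y)
    return np.stack([np.cross(y,z),y,z],1)
def plan(G,R,back=0):
    """grasp point G, tool R -> travel/twist units from the present pose"""
    o=r.get_obs();T=np.array(G)+R[:,2]*(.019-back)
    print("now",np.array(o["ee_pos"]),"target",T,"travel",(T-o["ee_pos"])*10,"twist",Ro.from_matrix(R@np.array(o["tcp_rot"]).T).as_rotvec()/(np.pi/2))
def st():
    o=r.get_obs();print(o["time_s"],np.array(o["ee_pos"]),"z",np.array(o["tcp_rot"])[:,2],"y",np.array(o["tcp_rot"])[:,1],"q",np.array(o["qpos"]).round(1),"F",np.array(o["ft_force"]).round(1),o["width"])
E
python3 - <<'E'
from h import *
fs=r.grab_frame("scene");fd=r.grab_frame("side");fw=r.grab_frame("wrist")
for f,c in [(fs,[(291,265),(315,259),(333,275),(308,285)]),(fd,[(299,254),(329,259),(318,285),(288,277)]),(fw,[(155,203),(221,219)])]:
    P=[atz(f,x,.005) for x in c]; print(np.array(P)[:,:2].tolist(), np.mean(P,0)[:2])
    print([np.linalg.norm(P[i]-P[i-1]).round(4) for i in range(len(P))])
print(atz(fw,(143,284),.096),atz(fd,(307,241),.096))
c=fd["pixels"][215:305,260:350];d=fs["pixels"][205:295,265:355]
cv2.imwrite("pics/clip.png",cv2.resize(np.hstack([c,d]),(800,400),interpolation=cv2.INTER_CUBIC))
R=frame([.433,-.75,-.5],[.866,.5,0]);plan([.572,.276,.07],R,.12)
E
```

```text
[[0.542059526680076, -0.09903356677933517], [0.4851241304858068, -0.07003253436575574], [0.5067334675486702, 0.005518860486661614], [0.5735817271390308, -0.015334120625304037]] [ 0.5269 -0.0447]
[np.float64(0.0894), np.float64(0.0639), np.float64(0.0786), np.float64(0.07)]
[[0.5541140645520072, -0.09585844073257332], [0.4815517429612499, -0.08694696774541599], [0.4979437577920698, 0.002623475381198226], [0.5685261684358178, -0.014681973597971187]] [ 0.5255 -0.0487]
[np.float64(0.0824), np.float64(0.0731), np.float64(0.0911), np.float64(0.0727)]
[[0.5132335523993564, 0.005984296159818686], [0.5770650734416861, -0.010130888046275044]] [ 0.5451 -0.0021]
[np.float64(0.0658), np.float64(0.0658)]
[ 0.5355 -0.0424  0.096 ] [ 0.528  -0.0393  0.096 ]
now [ 0.675  -0.      0.2015] target [0.5283 0.3518 0.1205] travel [-1.4676  3.5175 -0.8096] twist [-0.6508 -0.1744  0.302 ]
```

View pics/clip.png

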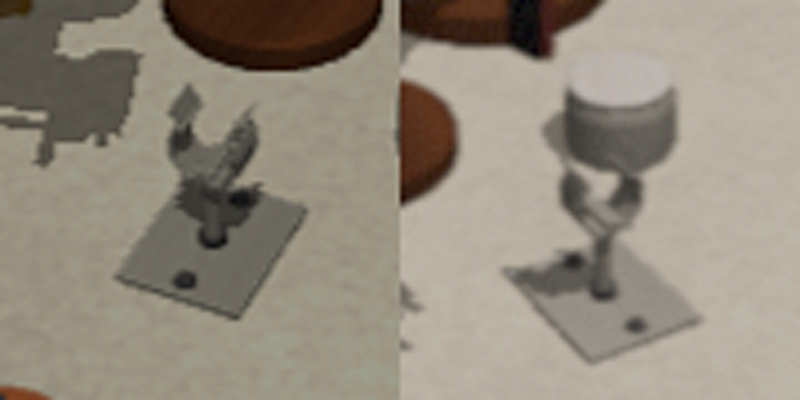

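move_arm(
  twist=[
    [0,0,0.1],
    [0,0,0.2],
    [0,0,0.33],
    [0,0,0.33],
    [0,0,0.33],
    [0,0,0.33],
    [0,0,0.33],
    [0,0,0.33],
    [0,0,0.33],
    [0,0,0.33],
  ],
  travel=[
    [0,0,0.5],
    [0,0,1],
    [-0.2,0.3,1],
    [-0.4,0.6,1],
    [-0.8,1,1],
    [-1,1,1],
    [-1,1,1],
    [-1,1,1],
    [-1,1,1],
    [-1,1,1],
  ],
  jaw=[1,1,1,1,1,1,1,1,1,1],
  force=60,
)

```text
time_s: 3.35
ee_pos: [0.5759, 0.0991, 0.3012]
tcp_rot: [[-0.494, 0.87, -0.0], [0.87, 0.494, -0.0], [-0.0, -0.0, -1.0]]
ft_force: [-0.5, -0.3, 0.1]
width: 0.0875
```

```bash
python3 - <<'E'
from h import *
fs=r.grab_frame("scene");fd=r.grab_frame("side")
for f,S in [(fd,[(285.9,277.3),(313.6,286.6),(329.3,262.2),(307.9,268.6)]),(fs,[(288,265.8),(308.2,286.5),(333.2,277),(310.5,270.3)])]:
    P=np.array([atz(f,x,.005) for x in S]);print(P[:,:2].tolist(),"ctr",(P[0]+P[2])/2, (P[2]-P[1]),(P[0]-P[1]))
print("tips",[tri([(fd,a),(fs,b)]) for a,b in [((260+188/4.444,215+88/4.444),(265+170/4.444,205+175/4.444)),((260+255/4.444,215+105/4.444),(265+240/4.444,205+180/4.444)),((260+188/4.444,215+88/4.444),(265+240/4.444,205+180/4.444)),((260+255/4.444,215+105/4.444),(265+170/4.444,205+175/4.444))]])
R=frame([.433,-.75,-.5],[.866,.5,0]);plan([.572,.276,.07],R,.12);st()
E
```

```text
[[0.573124767798401, -0.013124504428095873], [0.5071649402975299, 0.008870489346632926], [0.4798125270265228, -0.07590571015268888], [0.5269336769940176, -0.04799588355124873]] ctr [ 0.5265 -0.0445  0.005 ] [-0.0274 -0.0848  0.    ] [ 0.066 -0.022  0.   ]
[[0.5492031796402873, -0.10245335269590028], [0.5774200823793377, -0.01132668324819519], [0.5124360896596997, 0.010760288929241857], [0.5273687818306474, -0.04802832940397195]] ctr [ 0.5308 -0.0458  0.005 ] [-0.065   0.0221  0.    ] [-0.0282 -0.0911  0.    ]
tips [array([ 0.5419, -0.0588,  0.0898]), array([ 0.5081, -0.0439,  0.0842]), array([ 0.5385, -0.0181,  0.1125]), array([ 0.5105, -0.0872,  0.0595])]
now [0.5756 0.0994 0.3011] target [0.5283 0.3518 0.1205] travel [-0.4735  2.5239 -1.8063] twist [-0.5784 -0.3316  0.0039]
3.45 [0.5756 0.0994 0.3011] z [-0.0003 -0.0001 -1.    ] y [ 0.8693  0.4943 -0.0004] q [-9.9 14.7 -7.4 94.3  2.  71.2 11.9] F [-0.6  0.2  0.4] 0.08778669723615602
```

move_arm(
  twist=[
    [0,0,0],
    [0,0,0],
    [0,0,0],
    [-0.05,-0.03,0],
    [-0.13,-0.075,0],
    [-0.2,-0.12,0],
    [-0.27,-0.16,0],
    [-0.27,-0.16,0],
    [-0.27,-0.16,0],
    [-0.27,-0.16,0],
  ],
  travel=[
    [0,0.3,0],
    [0,0.6,0],
    [0,1,0],
    [0,1,0],
    [0,1,0],
    [0,1,0],
    [0,1,0],
    [0,1,0],
    [0,1,0],
    [0,1,0],
  ],
  jaw=[1,1,1,1,1,1,1,1,1,1],
)

```text
time_s: 4.45
ee_pos: [0.5762, 0.1981, 0.302]
tcp_rot: [[-0.432, 0.869, 0.24], [0.769, 0.494, -0.407], [-0.472, 0.009, -0.882]]
ft_force: [0.0, -1.0, 0.3]
width: 0.088
```

move_arm(
  twist=[
    [-0.05,-0.03,0],
    [-0.1,-0.06,0],
    [-0.15,-0.09,0],
    [-0.2,-0.12,0],
    [-0.25,-0.15,0],
    [-0.3,-0.17,0],
    [-0.3,-0.17,0],
    [-0.3,-0.17,0],
    [-0.3,-0.17,0],
    [-0.3,-0.17,0],
  ],
  travel=[
    [0,0.3,0],
    [0,0.6,0],
    [0,1,0],
    [0,1,0],
    [0,1,0],
    [0,1,0],
    [0,1,0],
    [0,1,0],
    [0,1,0],
    [0,1,0],
  ],
  jaw=[1,1,1,1,1,1,1,1,1,1],
)

```text
time_s: 5.45
ee_pos: [0.576, 0.2987, 0.3029]
tcp_rot: [[-0.25, 0.867, 0.43], [0.447, 0.498, -0.743], [-0.859, 0.007, -0.512]]
ft_force: [-1.0, 1.3, -0.1]
width: 0.0878
```

```bash
python3 - <<'E'
from h import *
st();R=frame([.433,-.75,-.5],[.866,.5,0]);plan([.572,.276,.07],R,.12)
E
```

```text
5.45 [0.576  0.2987 0.3029] z [ 0.4304 -0.7431 -0.5125] y [0.8673 0.4977 0.0068] q [-54.5  34.   -5.5  88.   51.4  96.  -43.3] F [-1.   1.3 -0.1] 0.0878218099466594
now [0.576  0.2987 0.3029] target [0.5283 0.3518 0.1205] travel [-0.4769  0.5301 -1.8236] twist [-0.0101 -0.0009  0.0016]
```

move_arm(
  twist=[
    [0,0,0],
    [0,0,0],
    [0,0,0],
    [0,0,0],
    [0,0,0],
    [0,0,0],
    [0,0,0],
    [0,0,0],
    [0,0,0],
    [0,0,0],
  ],
  travel=[
    [-0.25,0.4,0],
    [-0.48,0.8,0],
    [-0.48,0.8,-0.3],
    [-0.48,0.8,-0.6],
    [-0.48,0.8,-1],
    [-0.48,0.8,-1],
    [-0.48,0.8,-1],
    [-0.48,0.8,-1],
    [-0.48,0.8,-1],
    [-0.48,0.8,-1],
  ],
  jaw=[1,1,1,1,1,1,1,1,1,1],
)

```text
time_s: 6.45
ee_pos: [0.5274, 0.3805, 0.2031]
tcp_rot: [[-0.251, 0.866, 0.432], [0.446, 0.5, -0.742], [-0.859, 0.007, -0.512]]
ft_force: [0.6, -0.5, -0.8]
width: 0.0876
```

move_arm(
  twist=[
    [0,0,0],
    [0,0,0],
    [0,0,0],
    [0,0,0],
    [0,0,0],
    [0,0,0],
    [0,0,0],
    [0,0,0],
    [0,0,0],
    [0,0,0],
  ],
  travel=[
    [0,0,-0.3],
    [0,0,-0.6],
    [0,-0.1,-0.82],
    [0,-0.27,-0.82],
    [0,-0.27,-0.82],
    [0,-0.27,-0.82],
    [0,-0.27,-0.82],
    [0,-0.27,-0.82],
    [0,-0.27,-0.82],
    [0,-0.27,-0.82],
  ],
  jaw=[1,1,1,1,1,1,1,1,1,1],
)

```text
time_s: 7.45
ee_pos: [0.527, 0.3534, 0.1196]
tcp_rot: [[-0.252, 0.866, 0.432], [0.445, 0.5, -0.743], [-0.859, 0.005, -0.511]]
ft_force: [0.3, -0.5, -0.3]
width: 0.0877
```

```bash
python3 - <<'E'
from h import *
st();R=frame([.433,-.75,-.5],[.866,.5,0]);plan([.572,.276,.07],R,0)
f=r.grab_frame("wrist");cv2.imwrite("pics/w1.png",f["pixels"])
print(pix(f,[.572,.276,.07]),pix(f,[.572,.276,.19]))
E
```

```text
7.45 [0.527  0.3534 0.1196] z [ 0.4321 -0.7429 -0.5112] y [0.8658 0.5004 0.0047] q [-59.2  47.9  -7.1  89.5  49.3  90.  -58.5] F [ 0.3 -0.5 -0.3] 0.08771416352090224
now [0.527  0.3534 0.1196] target [0.5802 0.2617 0.0605] travel [ 0.5323 -0.9167 -0.5907] twist [-0.0087 -0.0016 -0.0003]
[319.7249 234.4067] [320.2202 406.8225]
```

View pics/w1.png

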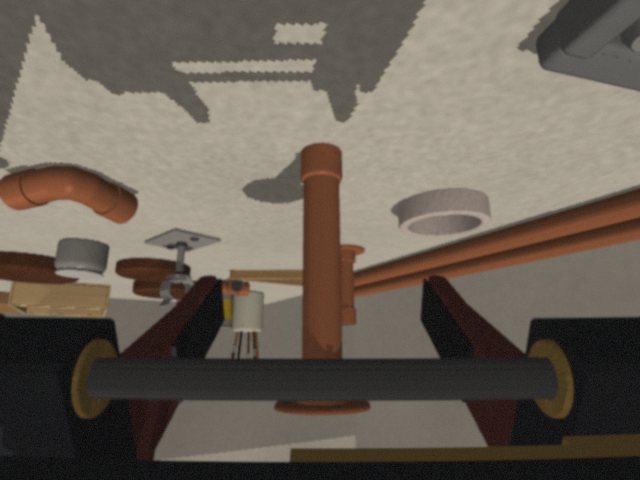

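move_arm(
  twist=[
    [0,0,0],
    [0,0,0],
    [0,0,0],
    [0,0,0],
    [0,0,0],
    [0,0,0],
    [0,0,0],
    [0,0,0],
    [0,0,0],
    [0,0,0],
  ],
  travel=[
    [0.08,-0.14,-0.09],
    [0.16,-0.28,-0.18],
    [0.24,-0.41,-0.265],
    [0.32,-0.55,-0.35],
    [0.4,-0.69,-0.44],
    [0.48,-0.83,-0.53],
    [0.53,-0.917,-0.59],
    [0.53,-0.917,-0.59],
    [0.53,-0.917,-0.59],
    [0.53,-0.917,-0.59],
  ],
  jaw=[1,1,1,1,1,1,1,1,1,1],
)

```text
time_s: 8.5
ee_pos: [0.5797, 0.2627, 0.0606]
tcp_rot: [[-0.253, 0.865, 0.433], [0.445, 0.501, -0.742], [-0.859, 0.005, -0.512]]
ft_force: [-0.6, 0.3, 0.3]
width: 0.0882
```

move_arm(
  twist=[
    [0,0,0],
    [0,0,0],
    [0,0,0],
    [0,0,0],
    [0,0,0],
    [0,0,0],
    [0,0,0],
    [0,0,0],
    [0,0,0],
    [0,0,0],
  ],
  travel=[
    [0,0,0],
    [0,0,0],
    [0,0,0],
    [0,0,0],
    [0,0,0],
    [0,0,0],
    [0,0,0],
    [0,0,0],
    [0,0,0],
    [0,0,0],
  ],
  jaw=[0.3,-0.1,-0.3,-0.5,-1,-1,-1,-1,-1,-1],
  force=50,
)

```text
time_s: 9.5
ee_pos: [0.5799, 0.2614, 0.0605]
tcp_rot: [[-0.252, 0.866, 0.432], [0.444, 0.5, -0.743], [-0.86, 0.004, -0.511]]
ft_force: [-1.1, 0.8, 0.9]
width: 0.0252
```

```bash
python3 - <<'E'
from h import *
st()
f=r.grab_frame("side");cv2.imwrite("pics/s1.png",f["pixels"])
E
```

```text
9.5 [0.5799 0.2614 0.0605] z [ 0.4317 -0.7433 -0.511 ] y [0.866  0.5001 0.0043] q [-53.   49.8  -4.7  96.5  54.7  79.9 -61.3] F [-1.1  0.8  0.9] 0.025227239009181356
```

move_arm(
  twist=[
    [0,0,0],
    [0,0,0],
    [0,0,0],
    [0,0,0],
    [0,0,0],
    [0,0,0],
    [0,0,0],
    [0,0,0],
    [0,0,0],
    [0,0,0],
  ],
  travel=[
    [0,0,0.05],
    [0,0,0.1],
    [0,0,0.2],
    [0,0,0.35],
    [0,0,0.5],
    [0,0,0.7],
    [0,0,0.9],
    [0,0,1],
    [0,0,1],
    [0,0,1],
  ],
  jaw=[-1,-1,-1,-1,-1,-1,-1,-1,-1,-1],
)

```text
time_s: 10.55
ee_pos: [0.5798, 0.2613, 0.1604]
tcp_rot: [[-0.252, 0.866, 0.432], [0.445, 0.5, -0.743], [-0.859, 0.004, -0.511]]
ft_force: [0.5, -0.5, -3.1]
width: 0.0254
```

```bash
python3 - <<'E'
from h import *
st()
a=r.grab_frame("side");b=r.grab_frame("scene");cv2.imwrite("pics/lift.png",np.hstack([cv2.resize(a["pixels"][180:480,130:430],(400,400)),cv2.resize(b["pixels"][130:430,270:570],(400,400))]))
y=np.array([.306,.952,0]);d=-y
z=np.array([0,0,-1])*np.cos(np.pi/6)-d*.5
R=frame(z,[.952,-.306,0]);print(R); print("foot axis at clip",d)
c=np.array([.5275,-.047,.075]); 
G=c-d*.045+[0,0,.1]; plan(G,R)
E
```

```text
10.55 [0.5798 0.2613 0.1604] z [ 0.4317 -0.7431 -0.5113] y [0.866  0.5001 0.0043] q [-52.8  41.4  -5.   96.4  53.2  85.  -54.4] F [ 0.5 -0.5 -3.1] 0.02538261218798427
[[ 0.265   0.952   0.153 ]
 [ 0.8245 -0.306   0.476 ]
 [ 0.5     0.     -0.866 ]]
foot axis at clip [-0.306 -0.952 -0.   ]
now [0.5796 0.261  0.1596] target [0.5442 0.0049 0.1585] travel [-0.3544 -2.5612 -0.0107] twist [ 1.0101  0.1093 -0.4158]
```

View pics/lift.png

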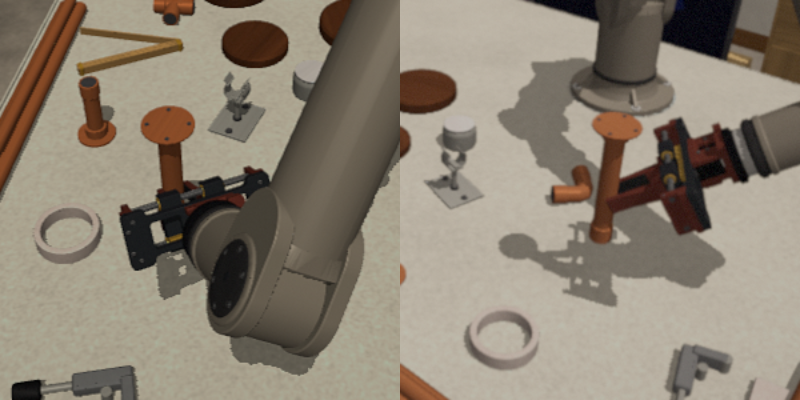

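move_arm(
  twist=[
    [0,0,0],
    [0,0,0],
    [0.07,0.008,-0.03],
    [0.14,0.015,-0.058],
    [0.21,0.023,-0.087],
    [0.28,0.03,-0.116],
    [0.35,0.038,-0.145],
    [0.42,0.046,-0.174],
    [0.5,0.055,-0.208],
    [0.5,0.055,-0.208],
  ],
  travel=[
    [0,0,0.3],
    [0,0,0.6],
    [0,-0.1,0.9],
    [0,-0.2,1],
    [0,-0.3,1],
    [-0.05,-0.5,1],
    [-0.1,-0.7,1],
    [-0.1,-0.8,1],
    [-0.15,-0.8,1],
    [-0.15,-0.8,1],
  ],
  jaw=[-1,-1,-1,-1,-1,-1,-1,-1,-1,-1],
)

```text
time_s: 11.65
ee_pos: [0.5661, 0.1758, 0.2615]
tcp_rot: [[-0.049, 0.98, 0.192], [0.966, 0.096, -0.242], [-0.256, 0.174, -0.951]]
ft_force: [0.2, -0.1, -2.0]
width: 0.0257
```

```bash
python3 - <<'E'
from h import *
st()
d=-np.array([.306,.952,0]);R=frame([.153,.476,-.866],[.952,-.306,0])
G=np.array([.5275,-.047,.075])-d*.045+[0,0,.1]; plan(G,R)
E
```

```text
11.65 [0.5661 0.1758 0.2615] z [ 0.1923 -0.242  -0.951 ] y [0.9801 0.0956 0.1738] q [-28.6  14.8  -6.7 101.6  21.9  64.3 -40.5] F [ 0.2 -0.1 -2. ] 0.02574431970932691
now [0.5661 0.1758 0.2615] target [0.5442 0.0049 0.1585] travel [-0.2195 -1.7095 -1.0297] twist [ 0.5098  0.0518 -0.2021]
```

move_arm(
  twist=[
    [0.07,0.007,-0.028],
    [0.14,0.014,-0.056],
    [0.21,0.02,-0.084],
    [0.28,0.028,-0.112],
    [0.35,0.035,-0.14],
    [0.42,0.042,-0.168],
    [0.51,0.052,-0.202],
    [0.51,0.052,-0.202],
    [0.51,0.052,-0.202],
    [0.51,0.052,-0.202],
  ],
  travel=[
    [0,-0.1,0],
    [0,-0.2,0],
    [-0.1,-0.35,0],
    [-0.1,-0.5,0],
    [-0.2,-0.65,0],
    [-0.2,-0.8,0],
    [-0.2,-0.95,0],
    [-0.2,-1,0],
    [-0.2,-1,0],
    [-0.2,-1,0],
  ],
  jaw=[-1,-1,-1,-1,-1,-1,-1,-1,-1,-1],
)

```text
time_s: 12.65
ee_pos: [0.5442, 0.0835, 0.2596]
tcp_rot: [[0.253, 0.956, 0.15], [0.828, -0.294, 0.477], [0.5, 0.003, -0.866]]
ft_force: [0.4, 0.2, -1.3]
width: 0.0256
```

```bash
cat >> h.py <<'E'
aT=np.array([-.859,.0042,-.511]);aT/=np.linalg.norm(aT)
yc=np.array([.306,.952,0]);yc/=np.linalg.norm(yc);xc=np.array([yc[1],-yc[0],0]);seat=np.array([.5275,-.047,.075])
Rclip=Ro.align_vectors([-yc,xc],[aT,[0,1,0]],weights=[1000,1])[0].as_matrix()
E
python3 - <<'E'
from h import *
st(); o=r.get_obs();R=np.array(o["tcp_rot"]); print("axis",R@aT)
plan(seat+yc*.045+[0,0,.06],Rclip)
fs=r.grab_frame("scene");fd=r.grab_frame("side")
G=np.array(o["ee_pos"])-R[:,2]*.019; a=R@aT
im=[]
for f in (fd,fs):
    p=f["pixels"].copy()
    for s in (-.07,.12,.045):
        u=pix(f,G+a*s);cv2.circle(p,tuple(int(v) for v in u.round()),1,(0,255,0),-1)
    for Q in (seat,seat-[0,0,.07],seat+[0,0,.021]):
        u=pix(f,Q);cv2.circle(p,tuple(int(v) for v in u.round()),1,(255,0,255),-1)
    u=pix(f,seat).astype(int);im.append(cv2.resize(p[max(0,u[1]-100):u[1]+80,u[0]-90:u[0]+90],(400,400),interpolation=cv2.INTER_CUBIC))
cv2.imwrite("pics/over.png",np.hstack(im))
E
```

```text
12.65 [0.5442 0.0835 0.2596] z [ 0.1496  0.4773 -0.8659] y [ 0.9559 -0.2937  0.0033] q [  4.9  10.2  -2.3 112.  -35.6  55.2   5.7] F [ 0.4  0.2 -1.3] 0.025580402799742843
axis [-0.2897 -0.957   0.0128]
now [0.5442 0.0835 0.2596] target [0.5443 0.0051 0.1187] travel [ 0.001  -0.7839 -1.4091] twist [ 0.0084 -0.0005 -0.0109]
```

View pics/over.png

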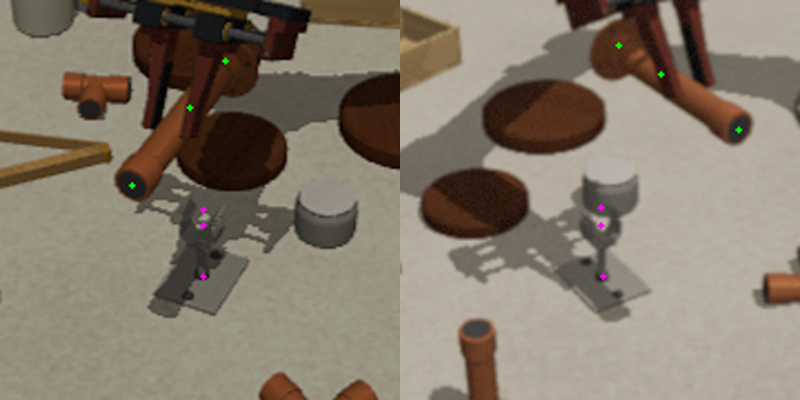

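move_arm(
  twist=[
    [0.0084,0,-0.011],
    [0.0084,0,-0.011],
    [0.0084,0,-0.011],
    [0.0084,0,-0.011],
    [0.0084,0,-0.011],
    [0.0084,0,-0.011],
    [0.0084,0,-0.011],
    [0.0084,0,-0.011],
    [0.0084,0,-0.011],
    [0.0084,0,-0.011],
  ],
  travel=[
    [0,-0.2,0],
    [0,-0.4,0],
    [0,-0.6,-0.2],
    [0,-0.784,-0.4],
    [0,-0.784,-0.6],
    [0,-0.784,-0.8],
    [0,-0.784,-1],
    [0,-0.784,-1],
    [0,-0.784,-1],
    [0,-0.784,-1],
  ],
  jaw=[-1,-1,-1,-1,-1,-1,-1,-1,-1,-1],
)

```text
time_s: 13.75
ee_pos: [0.5459, 0.0035, 0.1618]
tcp_rot: [[0.268, 0.949, 0.164], [0.816, -0.314, 0.486], [0.513, 0.003, -0.858]]
ft_force: [-0.4, 0.4, -0.6]
width: 0.0258
```

```bash
python3 - <<'E'
from h import *
st(); plan(seat+yc*.045+[0,0,.036],Rclip)
fs=r.grab_frame("scene");fd=r.grab_frame("side")
o=r.get_obs();R=np.array(o["tcp_rot"]);G=np.array(o["ee_pos"])-R[:,2]*.019; a=R@aT;print(a)
im=[]
for f in (fd,fs):
    p=cv2.resize(f["pixels"],None,fx=5,fy=5,interpolation=cv2.INTER_CUBIC)
    for s in (-.07,.12,.045):
        u=pix(f,G+a*s)*5+2;cv2.circle(p,tuple(int(v) for v in u.round()),2,(0,255,0),-1)
    for Q in (seat,seat+[0,0,.021],seat+[0,0,.021]+.0185*xc,seat+[0,0,.021]-.0185*xc):
        u=pix(f,Q)*5+2;cv2.circle(p,tuple(int(v) for v in u.round()),2,(255,0,255),-1)
    u=(pix(f,seat+[0,0,.03])*5).astype(int);im.append(p[u[1]-250:u[1]+250,u[0]-200:u[0]+200])
cv2.imwrite("pics/over2.png",np.hstack(im))
E
```

```text
13.75 [0.5459 0.0035 0.1618] z [ 0.1635  0.4861 -0.8585] y [ 0.9495 -0.3138  0.0032] q [ 12.5  18.9  -0.2 115.6 -41.6  50.   22.7] F [-0.4  0.4 -0.6] 0.025787913501481925
now [0.5459 0.0035 0.1618] target [0.5443 0.0051 0.0947] travel [-0.0158  0.0154 -0.6709] twist [-0.0005  0.0023  0.0025]
[-0.3105 -0.9506 -0.0018]
```

View pics/over2.png

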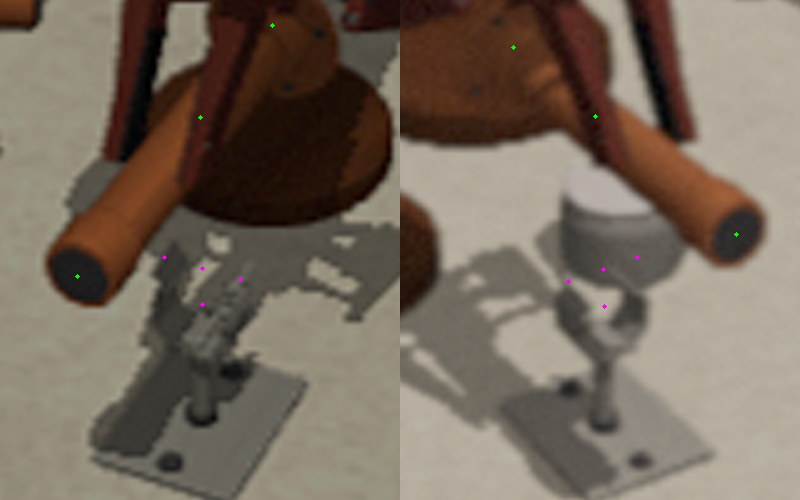

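move_arm(
  twist=[
    [0,0,0],
    [0,0,0],
    [0,0,0],
    [0,0,0],
    [0,0,0],
    [0,0,0],
    [0,0,0],
    [0,0,0],
    [0,0,0],
    [0,0,0],
  ],
  travel=[
    [-0.016,0.015,-0.1],
    [-0.016,0.015,-0.2],
    [-0.016,0.015,-0.3],
    [-0.016,0.015,-0.4],
    [-0.016,0.015,-0.5],
    [-0.016,0.015,-0.6],
    [-0.016,0.015,-0.65],
    [-0.016,0.015,-0.7],
    [-0.016,0.015,-0.72],
    [-0.016,0.015,-0.72],
  ],
  jaw=[-1,-1,-1,-1,-1,-1,-1,-1,-1,-1],
)

```text
time_s: 14.85
ee_pos: [0.5434, 0.0044, 0.0883]
tcp_rot: [[0.27, 0.949, 0.162], [0.815, -0.315, 0.486], [0.513, 0.001, -0.859]]
ft_force: [0.5, 0.5, -2.2]
width: 0.0258
```

move_arm(
  twist=[
    [0,0,0],
    [0,0,0],
    [0,0,0],
    [0,0,0],
    [0,0,0],
    [0,0,0],
    [0,0,0],
    [0,0,0],
    [0,0,0],
    [0,0,0],
  ],
  travel=[
    [0,0,-0.03],
    [0,0,-0.06],
    [0,0,-0.09],
    [0,0,-0.12],
    [0,0,-0.15],
    [0,0,-0.18],
    [0,0,-0.2],
    [0,0,-0.2],
    [0,0,-0.2],
    [0,0,-0.2],
  ],
  jaw=[-1,-1,-1,-1,-1,-1,-1,-1,-1,-1],
)

```text
time_s: 15.85
ee_pos: [0.5452, 0.0061, 0.0702]
tcp_rot: [[0.267, 0.949, 0.165], [0.814, -0.314, 0.488], [0.515, 0.003, -0.857]]
ft_force: [2.6, 3.8, 6.8]
width: 0.0253
```

```bash
python3 - <<'E'
from h import *
st(); print(r.get_obs()["moment"]);plan(seat+yc*.045,Rclip)
E
```

```text
15.85 [0.5452 0.0061 0.0702] z [ 0.1646  0.4884 -0.857 ] y [ 0.9494 -0.314   0.0034] q [ 14.9  27.3  -3.4 118.7 -48.2  40.9  32.8] F [2.6 3.8 6.8] 0.025313023330458588
[ 0.795  -0.5824 -0.2088]
now [0.5452 0.0061 0.0702] target [0.5443 0.0051 0.0587] travel [-0.0094 -0.01   -0.1149] twist [-0.0022  0.003   0.0027]
```

move_arm(
  twist=[
    [0,0,0],
    [0,0,0],
    [0,0,0],
    [0,0,0],
    [0,0,0],
    [0,0,0],
    [0,0,0],
    [0,0,0],
    [0,0,0],
    [0,0,0],
  ],
  travel=[
    [0,0,-0.03],
    [0,0,-0.05],
    [0,0,-0.07],
    [0,0,-0.08],
    [0,0,-0.09],
    [0,0,-0.1],
    [0,0,-0.11],
    [0,0,-0.11],
    [0,0,-0.11],
    [0,0,-0.11],
  ],
  jaw=[-1,-1,-1,-1,-1,-1,-1,-1,-1,-1],
)

```text
time_s: 16.85
ee_pos: [0.5438, 0.003, 0.0577]
tcp_rot: [[0.271, 0.949, 0.164], [0.815, -0.317, 0.485], [0.512, 0.002, -0.859]]
ft_force: [0.8, -2.5, 7.4]
width: 0.0244
```

```bash
python3 - <<'E'
from h import *
st(); print(r.get_obs()["moment"]);plan(seat+yc*.045,Rclip)
fs=r.grab_frame("scene");fd=r.grab_frame("side")
im=[]
o=r.get_obs();R=np.array(o["tcp_rot"]);G=np.array(o["ee_pos"])-R[:,2]*.019; a=R@aT;print(a)
for f in (fd,fs):
    p=cv2.resize(f["pixels"],None,fx=5,fy=5,interpolation=cv2.INTER_CUBIC)
    for s in (-.07,.12,.045):
        u=pix(f,G+a*s)*5+2;cv2.circle(p,tuple(int(v) for v in u.round()),2,(0,255,0),-1)
    u=(pix(f,seat+[0,0,.01])*5).astype(int);im.append(p[u[1]-250:u[1]+250,u[0]-200:u[0]+200])
cv2.imwrite("pics/in.png",np.hstack(im))
E
```

```text
16.85 [0.5438 0.003  0.0577] z [ 0.1641  0.485  -0.859 ] y [ 0.9485 -0.3167  0.0024] q [ 15.3  28.5  -3.7 119.  -48.9  39.8  34.1] F [ 0.8 -2.5  7.4] 0.02436504295298358
[-0.3543 -0.2736 -0.0955]
now [0.5438 0.003  0.0577] target [0.5443 0.0051 0.0587] travel [0.0048 0.0207 0.0094] twist [-0.      0.0016  0.0045]
[-0.3127 -0.9498 -0.0008]
```

View pics/in.png

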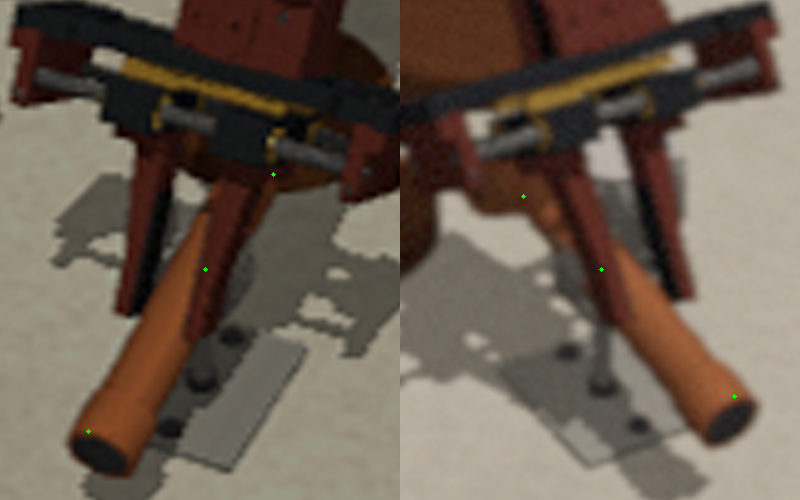

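```bash
python3 - <<'E'
from h import *
fs=r.grab_frame("scene");fd=r.grab_frame("side")
def px(f,crop,off): 
    u=(pix(f,seat+[0,0,.01])*5).astype(int); return ((np.array(crop)-[off,0]+u-[200,250])-2)/5
M=tri([(fd,px(fd,(101,455),0)),(fs,px(fs,(729,423),400))]);print("mouth",M)
o=r.get_obs();G=np.array(o["ee_pos"])-np.array(o["tcp_rot"])[:,2]*.019
a=G-M;print(np.linalg.norm(a),"G",G);a/=np.linalg.norm(a);print("axis",a,"tilt",np.degrees(np.arcsin(a[2])),"at clip",G+a*.045)
cv2.imwrite("pics/in_s.png",fs["pixels"]);cv2.imwrite("pics/in_d.png",fd["pixels"])
f=fd
for f in (fd,fs):
  for n in("foot_flange","foot_center"):
    for d in r.search_frame(f,n)[:1]: print(n,d["confidence"],world(f,d["position"]))
E
```

```text
mouth [0.5586 0.0543 0.054 ]
0.06618832186898473 G [ 0.5407 -0.0062  0.0741]
axis [-0.2711 -0.9136  0.3031] tilt 17.64596060028843 at clip [ 0.5285 -0.0473  0.0877]
foot_flange 0.58 [0.5409 0.0148 0.0791]
foot_center 0.58 [0.5426 0.0253 0.0772]
foot_flange 0.7 [0.5456 0.0104 0.074 ]
foot_center 0.68 [0.551  0.0061 0.0738]
```

move_arm(
  twist=[
    [0,0,0],
    [0,0,0],
    [0,0,0],
    [-0.07,-0.01,0.03],
    [-0.14,-0.015,0.06],
    [-0.22,-0.023,0.09],
    [-0.3,-0.03,0.12],
    [-0.37,-0.04,0.15],
    [-0.45,-0.05,0.18],
    [-0.45,-0.05,0.18],
  ],
  travel=[
    [0,0,0.2],
    [0,0,0.5],
    [0,0,0.9],
    [0,0.2,1],
    [0.1,0.4,1],
    [0.1,0.6,1],
    [0.1,0.8,1],
    [0.2,1,1],
    [0.2,1,1],
    [0.2,1,1],
  ],
  jaw=[-1,-1,-1,-1,-1,-1,-1,-1,-1,-1],
  force=60,
)

```text
time_s: 18.25
ee_pos: [0.5614, 0.1101, 0.1559]
tcp_rot: [[-0.026, 0.982, 0.186], [0.988, 0.053, -0.143], [-0.15, 0.18, -0.972]]
ft_force: [1.0, 1.0, 0.7]
width: 0.0006
```

```bash
python3 - <<'E'
from h import *
st()
a0=np.array([-.2711,-.9136,.3031]);R0=frame([.1641,.485,-.859],[.9485,-.3167,.0024])
aT2=R0.T@a0; print("aT2",aT2)
Rs=Ro.align_vectors([[0,0,1],[.866,.5,0]],[aT2,[0,1,0]],weights=[1000,1])[0].as_matrix(); print(Rs)
plan([.575,.22,.17],Rs)
E
```

```text
18.25 [0.5614 0.1101 0.1559] z [ 0.1863 -0.1431 -0.972 ] y [0.9822 0.0532 0.1804] q [-31.3  16.5   7.6 113.8  14.1  44.1 -31.5] F [1.  1.  0.7] 0.0006490992650191405
aT2 [-0.663   0.0329 -0.7479]
[[-0.3553  0.8656  0.353 ]
 [ 0.659   0.4997 -0.5622]
 [-0.663   0.0329 -0.7479]]
now [0.5614 0.1101 0.1559] target [0.5817 0.2093 0.1558] travel [ 0.2036  0.9919 -0.0009] twist [-0.3758 -0.0151  0.2513]
```

```bash
python3 - <<'E'
from h import *
fs=r.grab_frame("scene");fd=r.grab_frame("side")
im=[]
for f in (fd,fs):
    u=pix(f,seat).astype(int);im.append(cv2.resize(f["pixels"][u[1]-90:u[1]+90,u[0]-60:u[0]+60],(400,600),interpolation=cv2.INTER_CUBIC));print(u)
    cv2.imwrite(f"pics/lost{u[0]}.png",f["pixels"])
cv2.imwrite("pics/lost.png",np.hstack(im))
E
```

```text
[307 245]
[310 246]
```

View pics/lost.png

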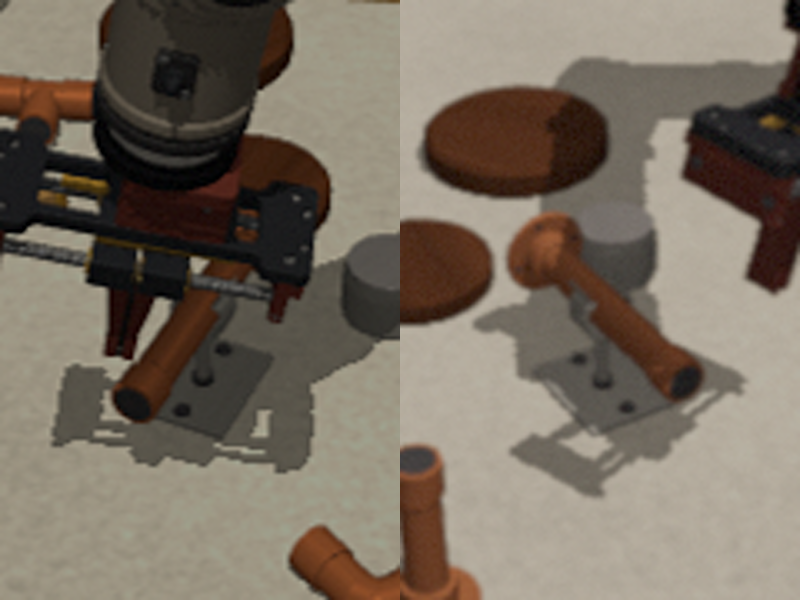

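```bash
python3 - <<'E'
from h import *
fs=r.grab_frame("scene");fd=r.grab_frame("side")
c=lambda x,y,u:(np.array([x,y])/3.333+np.array(u)-[60,90]-.35)
M=tri([(fd,c(133,403,(307,245))),(fs,c(684-400,382,(310,246)))])
print("M",M,pix(fd,M),pix(fs,M))
a=seat-M;print("dist to seat",np.linalg.norm(a),a/np.linalg.norm(a))
# flange near-side face centre: scene ray, constrain horizontal line through seat
a/=np.linalg.norm(a)
o,d=ray(fs,c(541-400,252,(310,246)))
for s in (.17,.18,.186,.19): 
    P=M+a*s; t=(P-o)@d; print(s,np.linalg.norm(o+t*d-P),pix(fs,P)-c(541-400,252,(310,246)))
for f in (fd,fs):
  for n in("foot_flange","foot_center"):
    for e in r.search_frame(f,n)[:2]: print(n,e["confidence"],world(f,e["position"]))
E
```

```text
M [0.5602 0.0531 0.0744] [286.5121 275.7534] [334.7724 270.0945]
dist to seat 0.10525441077647482 [-0.3104 -0.9506  0.0059]
0.17 0.013246545423591199 [4.7953 2.5665]
0.18 0.007028563982389504 [2.793  0.6557]
0.186 0.004115066527389007 [ 1.6028 -0.48  ]
0.19 0.0036440113385531833 [ 0.814  -1.2328]
foot_flange 0.7 [0.5406 0.0069 0.0896]
foot_flange 0.3 [0.6465 0.4727 0.0233]
foot_center 0.95 [0.5406 0.0159 0.0868]
foot_flange 0.64 [ 0.5315 -0.0442  0.0856]
foot_center 0.67 [ 0.5346 -0.0455  0.085 ]
```

```bash
cat >> h.py <<'E'
t10=np.radians(10);Rg=frame(np.array([0,0,-np.cos(t10)])-yc*np.sin(t10),xc);Gg=seat+yc*.027
E
python3 - <<'E'
from h import *
print(Rg);plan(Gg,Rg,.1);plan(Gg,Rg,-.002)
E
```

```text
[[ 0.3014  0.952  -0.0531]
 [ 0.9376 -0.306  -0.1653]
 [-0.1736 -0.     -0.9848]]
now [0.5636 0.1022 0.1575] target [ 0.5401 -0.0079  0.1548] travel [-0.235  -1.101  -0.0278] twist [ 0.0006  0.1188 -0.2225]
now [0.5636 0.1022 0.1575] target [ 0.5346 -0.0248  0.0543] travel [-0.2892 -1.2696 -1.0323] twist [ 0.0006  0.1188 -0.2225]
```

move_arm(
  twist=[
    [0,0,0],
    [0,0,0],
    [0,0.03,-0.05],
    [0,0.06,-0.11],
    [0,0.09,-0.17],
    [0,0.119,-0.222],
    [0,0.119,-0.222],
    [0,0.119,-0.222],
    [0,0.119,-0.222],
    [0,0.119,-0.222],
  ],
  travel=[
    [0,0,0.2],
    [0,0,0.4],
    [0,-0.2,0.4],
    [0,-0.4,0.4],
    [-0.1,-0.6,0.4],
    [-0.2,-0.8,0.2],
    [-0.235,-1,0.1],
    [-0.235,-1,0],
    [-0.235,-1,0],
    [-0.235,-1,0],
  ],
  jaw=[1,1,1,1,1,1,1,1,1,1],
)

```text
time_s: 19.65
ee_pos: [0.5401, 0.0055, 0.1576]
tcp_rot: [[0.296, 0.954, -0.052], [0.939, -0.301, -0.165], [-0.173, -0.0, -0.985]]
ft_force: [0.5, 0.7, 0.1]
width: 0.0768
```

```bash
python3 - <<'E'
from h import *
st();plan(Gg,Rg,.1);plan(Gg,Rg,-.002)
f=r.grab_frame("wrist");cv2.imwrite("pics/w2.png",f["pixels"])
E
```

```text
19.65 [0.5401 0.0055 0.1576] z [-0.0523 -0.1652 -0.9849] y [ 0.9538 -0.3005 -0.0002] q [-23.   20.   12.6 108.3   5.3  57.  -31.6] F [0.5 0.7 0.1] 0.07679949516845261
now [0.5401 0.0055 0.1576] target [ 0.5401 -0.0079  0.1548] travel [-0.0007 -0.1339 -0.0287] twist [-0.0003 -0.     -0.0037]
now [0.5401 0.0055 0.1576] target [ 0.5346 -0.0248  0.0543] travel [-0.0549 -0.3025 -1.0332] twist [-0.0003 -0.     -0.0037]
```

View pics/w2.png

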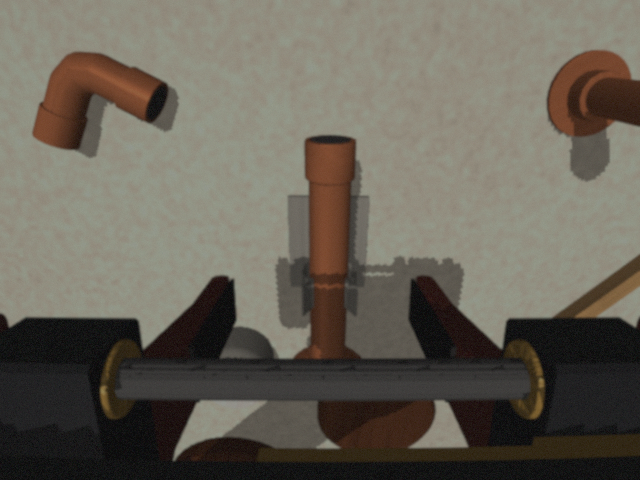

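```bash
python3 - <<'E'
from h import *
f=r.grab_frame("wrist")
hsv=cv2.cvtColor(f["pixels"],cv2.COLOR_BGR2HSV)
P=[]
for v in (200,215,230,245):
    c=np.where((hsv[v,280:380,1]>110))[0]+280; m=(c.min()+c.max())/2; w=atz(f,(m,v),.075); P.append(w);print(v,c.min(),c.max(),w)
a=P[0]-P[-1];print("dir",a/np.linalg.norm(a),yc)
for v,z in((182,.0915),(138,.0915)): print(atz(f,(330,v),z), "p:", )
print("lateral of seat line:",[(p-seat)@xc for p in P],[(p-seat)@yc for p in P])
print(pix(f,seat),pix(f,seat+[0,0,.021]))
E
```

```text
200 310 348 [0.5501 0.0177 0.075 ]
215 310 348 [0.5469 0.0074 0.075 ]
230 310 347 [ 0.5433 -0.0032  0.075 ]
245 310 347 [ 0.5399 -0.0143  0.075 ]
dir [0.3038 0.9527 0.    ] [0.306 0.952 0.   ]
[0.5556 0.0344 0.0915] p:
[0.5634 0.06   0.0915] p:
lateral of seat line: [np.float64(0.0017131133612851796), np.float64(0.001851334348421792), np.float64(0.0016480215906219352), np.float64(0.0017910070505698424)] [np.float64(0.0685395988112137), np.float64(0.057731541941343535), np.float64(0.046547218220908466), np.float64(0.03496673844583045)]
[325.5088 287.2117] [325.7431 303.3387]
```

```bash
cat >> h.py <<'E'
seat=seat+.0016*xc;Gg=seat+yc*.029
E
python3 - <<'E'
from h import *
f=r.grab_frame("wrist")
for s in (.012,-.012):
  for l in(-.0185,.0185): print(s,pix(f,seat+yc*s+[0,0,.021]+xc*l).round(), pix(f,seat+yc*s+[0,0,.0]+xc*l).round())
g=f["pixels"][240:330,285:375];print(g[::6,(8,13,18,60,65,70),1])
plan(Gg,Rg,-.002)
E
```

```text
0.012 [301. 289.] [302. 273.]
0.012 [355. 289.] [353. 273.]
-0.012 [302. 317.] [303. 301.]
-0.012 [354. 317.] [352. 301.]
[[105 107 104  43  66 103]
 [103 105 105  41  65  98]
 [103 103 102  46  66  95]
 [ 69  69  77  49  62  91]
 [ 65  65  60  43  77  65]
 [ 63  66  48  42  67  64]
 [ 64  65  52  32  52  48]
 [ 67  64  54  63  49  52]
 [ 86  83  64  66  71  67]
 [ 85  88  50  59  57  60]
 [ 84  88  52  59  54  59]
 [ 87  90  52  63  56  59]
 [ 85  88  52  52  67  64]
 [ 88  89  88  59  90  90]
 [ 89  89  84  64  85  90]]
now [0.5405 0.0056 0.1581] target [ 0.5368 -0.0234  0.0543] travel [-0.0373 -0.2892 -1.0378] twist [-0.0002  0.0006 -0.004 ]
```

move_arm(
  twist=[
    [0,0,0],
    [0,0,0],
    [0,0,0],
    [0,0,0],
    [0,0,0],
    [0,0,0],
    [0,0,0],
    [0,0,0],
    [0,0,0],
    [0,0,0],
  ],
  travel=[
    [0.01,-0.12,0],
    [0.01,-0.14,-0.15],
    [0,-0.17,-0.3],
    [-0.01,-0.19,-0.45],
    [-0.015,-0.22,-0.6],
    [-0.02,-0.24,-0.75],
    [-0.03,-0.27,-0.9],
    [-0.037,-0.29,-1],
    [-0.037,-0.29,-1],
    [-0.037,-0.29,-1],
  ],
  jaw=[1,1,1,1,1,1,1,1,1,1],
)

```text
time_s: 20.8
ee_pos: [0.5365, -0.0248, 0.0579]
tcp_rot: [[0.297, 0.953, -0.052], [0.939, -0.302, -0.166], [-0.174, 0.0, -0.985]]
ft_force: [-0.1, -0.6, -0.3]
width: 0.088
```

move_arm(
  twist=[
    [0,0,0],
    [0,0,0],
    [0,0,0],
    [0,0,0],
    [0,0,0],
    [0,0,0],
    [0,0,0],
    [0,0,0],
    [0,0,0],
    [0,0,0],
  ],
  travel=[
    [0,0,-0.03],
    [0,0,-0.03],
    [0,0,-0.03],
    [0,0,-0.03],
    [0,0,-0.03],
    [0,0,-0.03],
    [0,0,-0.03],
    [0,0,-0.03],
    [0,0,-0.03],
    [0,0,-0.03],
  ],
  jaw=[0.4,0,-0.2,-0.4,-1,-1,-1,-1,-1,-1],
  force=60,
)

```text
time_s: 21.8
ee_pos: [0.5361, -0.0245, 0.0545]
tcp_rot: [[0.297, 0.953, -0.053], [0.939, -0.301, -0.166], [-0.174, -0.0, -0.985]]
ft_force: [-0.6, 0.1, 1.1]
width: 0.0265
```

```bash
python3 - <<'E'
from h import *
st();plan(Gg,Rg,-.002)
E
```

```text
21.8 [ 0.5361 -0.0245  0.0545] z [-0.0529 -0.1661 -0.9847] y [ 0.9535 -0.3015 -0.0004] q [-19.7  27.8  12.4 113.4   4.7  43.9 -29.6] F [-0.6  0.1  1.1] 0.02651818312876523
now [ 0.5361 -0.0245  0.0545] target [ 0.5368 -0.0234  0.0543] travel [ 0.0064  0.0119 -0.0016] twist [ 0.0003 -0.0003 -0.003 ]
```

move_arm(
  twist=[
    [0,0,0],
    [0,0,0],
    [0,0,0],
    [0,0,0],
    [0,0,0],
    [0,0,0],
    [0,0,0],
    [0,0,0],
    [0,0,0],
    [0,0,0],
  ],
  travel=[
    [0,0,0.03],
    [0,0,0.06],
    [0,0,0.09],
    [0,0,0.12],
    [0,0,0.16],
    [0,0,0.2],
    [0,0,0.26],
    [0,0,0.34],
    [0,0,0.4],
    [0,0,0.4],
  ],
  jaw=[-1,-1,-1,-1,-1,-1,-1,-1,-1,-1],
)

```text
time_s: 22.8
ee_pos: [0.5371, -0.0246, 0.0958]
tcp_rot: [[0.297, 0.953, -0.051], [0.939, -0.302, -0.166], [-0.173, 0.002, -0.985]]
ft_force: [-0.5, 0.4, -1.0]
width: 0.0264
```

```bash
cat >> h.py <<'E'
def mask(f):
    h=cv2.cvtColor(f["pixels"],cv2.COLOR_BGR2HSV);return h
E
python3 - <<'E'
from h import *
st();print(r.get_obs()["moment"])
f=r.grab_frame("wrist");hsv=mask(f)
for v in range(100,360,20):
    c=np.where((hsv[v,270:390,1]>110))[0]+270
    if len(c): print(v,c.min(),c.max())
fs=r.grab_frame("scene");fd=r.grab_frame("side")
cv2.imwrite("pics/p_s.png",fs["pixels"]);cv2.imwrite("pics/p_d.png",fd["pixels"])
for q in (fd,fs):
  for e in r.search_frame(q,"foot_center")[:1]: print(e["confidence"],world(q,e["position"]))
E
```

```text
22.8 [ 0.5371 -0.0246  0.0958] z [-0.0505 -0.1657 -0.9849] y [ 0.9534 -0.3016  0.0018] q [-20.1  24.3  12.8 112.    5.   48.7 -29.3] F [-0.5  0.4 -1. ] 0.026386692570273356
[ 0.2854 -0.0985 -0.0228]
120 279 367
140 280 365
160 281 364
180 283 363
200 288 357
220 289 356
240 290 355
260 291 354
280 272 373
300 271 380
320 270 389
340 272 389
0.91 [0.5439 0.0312 0.1291]
0.97 [0.5584 0.01   0.1211]
```

```bash
python3 - <<'E'
from h import *
f=r.grab_frame("wrist");hsv=mask(f);o=r.get_obs();R=np.array(o["tcp_rot"]);G=np.array(o["ee_pos"])-R[:,2]*.021
K=np.array(f["K"]);fx=K[0,0];C=np.array(f["xyz"])
for v in range(60,200,4):
    c=np.where((hsv[v,250:400,1]>110))[0]+250
    if len(c): print((v,c.max()-c.min()+1),end=" ")
W=[]
for v in range(200,262,4):
    c=np.where((hsv[v,275:385,1]>110))[0]+275;W.append((v,c.max()-c.min()+1,(c.max()+c.min())/2))
W=np.array(W);print();print(W[:,1],W[:,2])
y=R[:,1]
for phi in range(-20,24,4):
    d=Ro.from_rotvec(y*np.radians(phi)).as_matrix()@np.array([-yc[0],-yc[1],0]); m=-d
    # predicted widths vs row
    S=np.linspace(.012,.07,60);rows=[];ws=[]
    for s in S:
        P=G+m*s; n=np.cross(P-C,m);dist=np.linalg.norm(n);n/=dist
        k=.014/np.sqrt(1-(.014/dist)**2)
        a,b=pix(f,P+n*k),pix(f,P-n*k);rows.append((a[1]+b[1])/2);ws.append(np.linalg.norm(a-b))
    i=np.argsort(rows);pw=np.interp(W[:,0],np.array(rows)[i],np.array(ws)[i])
    print(phi,"mouth z",m[2].round(3),"rms",np.sqrt(np.mean((pw-W[:,1])**2)).round(2),pw[[0,-1]].round(1))
E
```

```text
(112, np.int64(83)) (116, np.int64(89)) (120, np.int64(89)) (124, np.int64(89)) (128, np.int64(88)) (132, np.int64(87)) (136, np.int64(87)) (140, np.int64(87)) (144, np.int64(87)) (148, np.int64(86)) (152, np.int64(86)) (156, np.int64(86)) (160, np.int64(84)) (164, np.int64(84)) (168, np.int64(84)) (172, np.int64(84)) (176, np.int64(84)) (180, np.int64(80)) (184, np.int64(75)) (188, np.int64(70)) (192, np.int64(70)) (196, np.int64(70)) 
[70. 70. 69. 68. 68. 68. 68. 68. 67. 66. 66. 66. 65. 65. 65. 64.] [322.5 322.5 323.  322.5 322.5 322.5 322.5 322.5 322.  322.5 322.5 322.5
 322.  322.  322.  322.5]
-20 mouth z -0.342 rms 3.34 [64.5 63.6]
-16 mouth z -0.276 rms 2.5 [65.7 64.1]
-12 mouth z -0.208 rms 1.66 [67.  64.7]
-8 mouth z -0.139 rms 0.93 [68.3 65.2]
-4 mouth z -0.07 rms 0.97 [69.7 65.8]
0 mouth z -0.0 rms 1.87 [71.3 66.4]
4 mouth z 0.07 rms 3.05 [73.  67.2]
8 mouth z 0.139 rms 4.43 [74.9 68. ]
12 mouth z 0.208 rms 6.02 [77.1 68.9]
16 mouth z 0.276 rms 7.88 [79.7 70. ]
20 mouth z 0.342 rms 10.11 [82.7 71.3]
```

```bash
cat >> h.py <<'E'
bT=np.array([[.297,.9534,-.0505],[.939,-.3016,-.1657],[-.1733,.0018,-.9849]]).T@(-yc)
base=np.array([.515,-.237,.022])
def Rfin(az,b=None):
    az=np.radians(az);return Ro.align_vectors([[0,0,-1],[np.sin(az),-np.cos(az),0]],[bT if b is None else b,[0,1,0]],weights=[1000,1])[0].as_matrix()
E
python3 - <<'E'
from h import *
R=Rfin(60);print(bT,R)
plan(base+[0,0,.114+.12],R,-.002)
E
```

```text
[-0.9848 -0.0046  0.1732] [[ 0.0827  0.866   0.4931]
 [ 0.1523 -0.5     0.8525]
 [ 0.9849  0.0046 -0.1732]]
now [ 0.536  -0.0246  0.0942] target [ 0.5254 -0.2191  0.2524] travel [-0.106  -1.9447  1.5821] twist [ 0.9163 -0.4065 -0.1067]
```

move_arm(
  twist=[
    [0,0,0],
    [0,0,0],
    [0,0,0],
    [0,0,0],
    [0,0,0],
    [0,0,0],
    [0,0,0],
    [0,0,0],
    [0,0,0],
    [0,0,0],
  ],
  travel=[
    [0,0,0.1],
    [0,0,0.3],
    [0,0,0.6],
    [0,0,0.9],
    [0,-0.05,1],
    [0,-0.1,1],
    [0,-0.1,1],
    [0,-0.1,1],
    [0,-0.1,1],
    [0,-0.1,1],
  ],
  jaw=[-1,-1,-1,-1,-1,-1,-1,-1,-1,-1],
)

```text
time_s: 24.1
ee_pos: [0.5357, -0.0345, 0.1936]
tcp_rot: [[0.296, 0.954, -0.054], [0.939, -0.301, -0.166], [-0.175, -0.002, -0.985]]
ft_force: [0.3, -0.4, -2.4]
width: 0.0266
```

move_arm(
  twist=[
    [0.07,-0.03,-0.01],
    [0.14,-0.06,-0.017],
    [0.21,-0.09,-0.025],
    [0.28,-0.12,-0.033],
    [0.35,-0.155,-0.04],
    [0.42,-0.185,-0.05],
    [0.5,-0.22,-0.058],
    [0.55,-0.245,-0.065],
    [0.6,-0.266,-0.07],
    [0.6,-0.266,-0.07],
  ],
  travel=[
    [0,0,0.2],
    [0,-0.1,0.4],
    [0,-0.2,0.6],
    [0,-0.3,0.8],
    [0,-0.4,0.9],
    [-0.05,-0.5,0.9],
    [-0.1,-0.6,0.9],
    [-0.1,-0.7,0.9],
    [-0.1,-0.8,0.9],
    [-0.1,-0.8,0.9],
  ],
  jaw=[-1,-1,-1,-1,-1,-1,-1,-1,-1,-1],
)

```text
time_s: 25.1
ee_pos: [0.5247, -0.1181, 0.2816]
tcp_rot: [[0.264, 0.896, 0.356], [0.603, -0.442, 0.665], [0.753, 0.039, -0.657]]
ft_force: [-0.1, 0.1, -1.3]
width: 0.0262
```

```bash
python3 - <<'E'
from h import *
st();plan(base+[0,0,.114+.12],Rfin(60),-.002)
E
```

```text
25.1 [ 0.5247 -0.1181  0.2816] z [ 0.356   0.6647 -0.6569] y [ 0.8963 -0.4418  0.0388] q [ 19.6  17.1  18.8 112.  -56.4  74.6  40.5] F [-0.1  0.1 -1.3] 0.02624835524383028
now [ 0.5247 -0.1181  0.2816] target [ 0.5254 -0.2191  0.2524] travel [ 0.0062 -1.0101 -0.2923] twist [ 0.315  -0.1443 -0.0333]
```

move_arm(
  twist=[
    [0.05,-0.02,-0.005],
    [0.1,-0.045,-0.01],
    [0.15,-0.07,-0.015],
    [0.2,-0.09,-0.02],
    [0.25,-0.115,-0.026],
    [0.315,-0.144,-0.033],
    [0.315,-0.144,-0.033],
    [0.315,-0.144,-0.033],
    [0.315,-0.144,-0.033],
    [0.315,-0.144,-0.033],
  ],
  travel=[
    [0,-0.2,0],
    [0,-0.4,0],
    [0,-0.6,0],
    [0,-0.8,0],
    [0,-1,0],
    [0,-1,0],
    [0,-1,-0.1],
    [0,-1,-0.2],
    [0,-1,-0.29],
    [0,-1,-0.29],
  ],
  jaw=[-1,-1,-1,-1,-1,-1,-1,-1,-1,-1],
)

```text
time_s: 26.1
ee_pos: [0.5265, -0.2134, 0.255]
tcp_rot: [[0.076, 0.869, 0.489], [0.156, -0.495, 0.855], [0.985, 0.011, -0.173]]
ft_force: [-1.0, 0.1, -1.8]
width: 0.0262
```

```bash
cat >> h.py <<'E'
def vert():
    """foot axis from silhouettes of the tube in both outer views, then flange centre"""
    o=r.get_obs();R=np.array(o["tcp_rot"]);G=np.array(o["ee_pos"])-R[:,2]*.021
    ns=[];out=[]
    for cam in("scene","side"):
        f=r.grab_frame(cam);h=cv2.cvtColor(f["pixels"],cv2.COLOR_BGR2HSV);L=[]
        for s in np.arange(.02,.088,.004):
            u=pix(f,G-[0,0,s]);v=int(round(u[1]));x0=int(u[0])-22
            row=h[v,x0:x0+44];m=((row[:,0]<14)&(row[:,1]>110)&(row[:,2]>70)).astype(np.uint8)
            n,lab,stt,_=cv2.connectedComponentsWithStats(m[None])
            i=1+np.argmax(stt[1:,4]) if n>1 else 0
            if i: L.append((x0+stt[i,0]+stt[i,2]/2-.5,v,stt[i,2]))
        L=np.array(L);out.append((cam,L[:,2].astype(int).tolist()))
        w=np.median(L[:,2]);L=L[abs(L[:,2]-w)<=2]
        p=np.polyfit(L[:,1],L[:,0],1)
        a,b=[ray(f,(np.polyval(p,v),v))[1] for v in (L[0,1],L[-1,1])]
        n=np.cross(a,b);ns.append((n/np.linalg.norm(n),np.array(f["xyz"])));cv2.imwrite(f"pics/v_{cam}.png",f["pixels"])
    for t in out: print(t)
    a=np.cross(ns[0][0],ns[1][0]);a/=np.linalg.norm(a);a*=-np.sign(a[2])
    A=np.array([ns[0][0],ns[1][0],[0,0,1]]);P=np.linalg.solve(A,[ns[0][0]@ns[0][1],ns[1][0]@ns[1][1],G[2]])
    print("axis",a,"axis at G height",P,"G",G);return a,P,R
E
python3 - <<'E'
from h import *
st();plan(base+[0,0,.114+.12],Rfin(60),-.002);vert()
E
```

```text
26.1 [ 0.5265 -0.2134  0.255 ] z [ 0.489   0.8549 -0.1735] y [ 0.869  -0.4947  0.0113] q [ 39.4  41.2  14.7 105.1 -72.3 100.7  61.3] F [-1.   0.1 -1.8] 0.026182276636474267
now [ 0.5265 -0.2134  0.255 ] target [ 0.5254 -0.2191  0.2524] travel [-0.0117 -0.0574 -0.0263] twist [ 0.0023  0.0036 -0.0038]
('scene', [9, 10, 10, 10, 10, 11, 11, 11, 11, 10, 10, 10, 10, 10, 9, 9, 9])
('side', [8, 8, 8, 8, 8, 8, 8, 8, 8, 8, 8, 8, 8, 8, 8, 7, 8])
axis [-0.0008 -0.0094 -1.    ] axis at G height [ 0.5157 -0.2318  0.2586] G [ 0.5163 -0.2313  0.2586]
```

```bash
python3 - <<'E'
from h import *
fs=r.grab_frame("scene");fd=r.grab_frame("side")
for f,fn in ((fs,"lost310.png"),(fs,"in_s.png"),(fs,"p_s.png"),(fd,"side0.png"),(fs,"lost307.png")):
    im=cv2.imread("pics/"+fn); 
    if fn=="lost307.png": f=fd
    h=cv2.cvtColor(im,cv2.COLOR_BGR2HSV);c0=pix(f,base).round().astype(int)
    m=((h[...,1]>120)&(h[...,2]<115)).astype(np.uint8)
    n,lab,s,_=cv2.connectedComponentsWithStats(m);i=lab[c0[1],c0[0]];print(fn,c0,s[i])
    # compare with projected outline of top rim + bottom rim
    if i==0: continue
    t=np.linspace(0,2*np.pi,60)
    def outl(x,y): 
        P=[pix(f,[x+.065*np.cos(k),y+.065*np.sin(k),z]) for k in t for z in(.022,0)]
        hm=np.zeros(m.shape,np.uint8);cv2.fillConvexPoly(hm,cv2.convexHull((np.array(P)*16).round().astype(np.int32)),1,shift=4);return hm
    best=max(((lambda q:((q&(lab==i)).sum()/(q|((lab==i)&(np.hypot(*(np.indices(m.shape)-c0[::-1,None,None]))<45))).sum(),x,y))(outl(x,y)) for x in np.arange(.505,.526,.002) for y in np.arange(-.247,-.226,.002)))
    print(best)
E
```

```text
lost310.png [259 235] [ 230  223   47   30 1136]
(np.float64(0.7786154900616861), np.float64(0.523), np.float64(-0.247))
in_s.png [259 235] [ 230  205  110   76 1907]
(np.float64(0.6230563002680966), np.float64(0.521), np.float64(-0.247))
p_s.png [259 235] [ 230  223   47   30 1138]
(np.float64(0.7799862919808088), np.float64(0.523), np.float64(-0.247))
side0.png [322 214] [ 297  196   49   35 1392]
(np.float64(0.8366485834840265), np.float64(0.519), np.float64(-0.247))
lost307.png [322 214] [     0      0    640    480 285105]
```

```bash
python3 - <<'E'
from h import *
fs=r.grab_frame("scene");fd=r.grab_frame("side")
t=np.linspace(0,2*np.pi,90)
D={}
for f,fn in ((fs,"p_s.png"),(fd,"side0.png")):
    h=cv2.cvtColor(cv2.imread("pics/"+fn),cv2.COLOR_BGR2HSV);c0=pix(f,base).round().astype(int)
    m=((h[...,1]>120)&(h[...,2]<115)).astype(np.uint8)
    n,lab,s,_=cv2.connectedComponentsWithStats(m);D[fn]=(f,s[lab[c0[1],c0[0]]][:4])
def bb(f,x,y):
    P=np.array([pix(f,[x+.065*np.cos(k),y+.065*np.sin(k),z]) for k in t for z in(.022,0)])
    return np.array([P[:,0].min(),P[:,1].min(),P[:,0].max(),P[:,1].max()])
def ob(s): return np.array([s[0]-.5,s[1]-.5,s[0]+s[2]-.5,s[1]+s[3]-.5])
from scipy.optimize import least_squares
for ks in (["p_s.png"],["side0.png"],["p_s.png","side0.png"]):
    q=least_squares(lambda p:np.concatenate([bb(D[k][0],*p)-ob(D[k][1]) for k in ks]),[.515,-.237],loss="soft_l1",diff_step=1e-3)
    print(ks,q.x,q.fun.round(1))
E
```

```text
['p_s.png'] [ 0.518  -0.2591] [-1.3 -2.9  1.3  0.9]
['side0.png'] [ 0.5186 -0.2573] [-0.8 -1.6  0.8  0.9]
['p_s.png', 'side0.png'] [ 0.5186 -0.258 ] [-1.2 -2.6  1.4  1.2 -0.8 -1.7  0.8  0.7]
```

```bash
python3 - <<'E'
from h import *
fs=r.grab_frame("scene");fd=r.grab_frame("side");t=np.linspace(0,2*np.pi,60)
im=[]
o=r.get_obs();R=np.array(o["tcp_rot"]);G=np.array(o["ee_pos"])-R[:,2]*.021
for f,img in ((fd,cv2.imread("pics/side0.png")),(fs,cv2.imread("pics/p_s.png")),(fd,fd["pixels"]),(fs,fs["pixels"])):
    p=cv2.resize(img,None,fx=4,fy=4,interpolation=cv2.INTER_CUBIC)
    for x,y,col in ((.518,-.256,(0,255,0)),):
        P=np.array([pix(f,[x+.065*np.cos(k),y+.065*np.sin(k),.022])*4+1.5 for k in t]);cv2.polylines(p,[P.round().astype(np.int32)],True,col,1)
    Q=[pix(f,G+[0,0,s])*4+1.5 for s in (.076,-.114)]
    if img is f["pixels"]: cv2.line(p,*[tuple(int(v) for v in q) for q in Q],(255,255,0),1)
    u=(pix(f,base+[0,0,.05])*4).astype(int);im.append(p[u[1]-170:u[1]+130,u[0]-200:u[0]+200])
cv2.imwrite("pics/last.png",np.vstack([np.hstack(im[:2]),np.hstack(im[2:])]))
E
```

```text
(no output)
```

View pics/last.png

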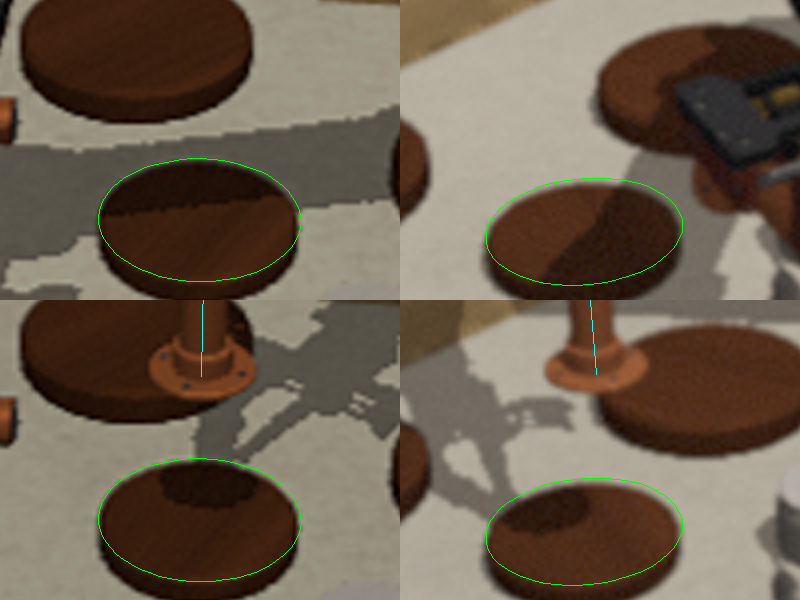

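move_arm(
  twist=[
    [0,0,0],
    [0,0,0],
    [0,0,0],
    [0,0,0],
    [0,0,0],
    [0,0,0],
    [0,0,0],
    [0,0,0],
    [0,0,0],
    [0,0,0],
  ],
  travel=[
    [0.03,-0.1,0],
    [0.03,-0.23,-0.1],
    [0.03,-0.23,-0.2],
    [0.03,-0.23,-0.35],
    [0.03,-0.23,-0.5],
    [0.03,-0.23,-0.65],
    [0.03,-0.23,-0.8],
    [0.03,-0.23,-0.95],
    [0.03,-0.23,-1],
    [0.03,-0.23,-1],
  ],
  jaw=[-1,-1,-1,-1,-1,-1,-1,-1,-1,-1],
)

```text
time_s: 27.5
ee_pos: [0.5291, -0.2374, 0.1545]
tcp_rot: [[0.077, 0.868, 0.491], [0.154, -0.497, 0.854], [0.985, 0.01, -0.171]]
ft_force: [0.1, 0.8, -1.3]
width: 0.0264
```

```bash
python3 - <<'E'
from h import *
st()
try: vert()
except Exception as e: print(e)
E
```

```text
27.5 [ 0.5291 -0.2374  0.1545] z [ 0.4909  0.8542 -0.1714] y [ 0.8678 -0.4968  0.01  ] q [ 41.5  51.8  13.8 101.6 -72.3  99.3  68.3] F [ 0.1  0.8 -1.3] 0.02639802082743738
('scene', [13, 13, 13, 12, 11, 11, 10, 11, 9, 9, 9, 10, 10, 9, 9, 9, 9])
('side', [8, 8, 8, 8, 8, 8, 8, 8, 8, 8, 8, 8, 8, 8, 8, 8, 8])
axis [ 0.0348 -0.4787 -0.8773] axis at G height [ 0.5154 -0.2174  0.1581] G [ 0.5188 -0.2553  0.1581]
```

move_arm(
  twist=[
    [0,0,0],
    [0,0,0],
    [0,0,0],
    [0,0,0],
    [0,0,0],
    [0,0,0],
    [0,0,0],
    [0,0,0],
    [0,0,0],
    [0,0,0],
  ],
  travel=[
    [0,0,-0.03],
    [0,0,-0.06],
    [0,0,-0.09],
    [0,0,-0.12],
    [0,0,-0.14],
    [0,0,-0.16],
    [0,0,-0.17],
    [0,0,-0.18],
    [0,0,-0.18],
    [0,0,-0.18],
  ],
  jaw=[-1,-1,-1,-1,-1,-1,-1,-1,-1,-1],
)

```text
time_s: 28.6
ee_pos: [0.5292, -0.2376, 0.1375]
tcp_rot: [[0.075, 0.868, 0.491], [0.155, -0.497, 0.854], [0.985, 0.012, -0.172]]
ft_force: [-0.6, 0.8, -2.3]
width: 0.0266
```

move_arm(
  twist=[
    [0,0,0],
    [0,0,0],
    [0,0,0],
    [0,0,0],
    [0,0,0],
    [0,0,0],
    [0,0,0],
    [0,0,0],
    [0,0,0],
    [0,0,0],
  ],
  travel=[
    [0,0,-0.005],
    [0,0,-0.01],
    [0,0,-0.015],
    [0,0,-0.02],
    [0,0,-0.025],
    [0,0,-0.03],
    [0,0,-0.03],
    [0,0,-0.03],
    [0,0,-0.03],
    [0,0,-0.03],
  ],
  jaw=[-1,-1,-1,-1,-1,-1,-1,-1,-1,-1],
)

```text
time_s: 29.6
ee_pos: [0.5292, -0.2376, 0.1345]
tcp_rot: [[0.075, 0.868, 0.491], [0.155, -0.497, 0.854], [0.985, 0.012, -0.172]]
ft_force: [-0.3, 0.0, -2.6]
width: 0.0266
```

move_arm(
  twist=[
    [0,0,0],
    [0,0,0],
    [0,0,0],
    [0,0,0],
    [0,0,0],
    [0,0,0],
    [0,0,0],
    [0,0,0],
    [0,0,0],
    [0,0,0],
  ],
  travel=[
    [0,0,-0.003],
    [0,0,-0.006],
    [0,0,-0.009],
    [0,0,-0.012],
    [0,0,-0.015],
    [0,0,-0.018],
    [0,0,-0.02],
    [0,0,-0.02],
    [0,0,-0.02],
    [0,0,-0.02],
  ],
  jaw=[-1,-1,-1,-1,-1,-1,-1,-1,-1,-1],
)

```text
time_s: 30.6
ee_pos: [0.5292, -0.2376, 0.1325]
tcp_rot: [[0.076, 0.868, 0.491], [0.155, -0.497, 0.854], [0.985, 0.012, -0.172]]
ft_force: [-0.3, 0.5, -1.1]
width: 0.0262
```

```bash
python3 - <<'E'
from h import *
for _ in range(4):
    o=r.get_obs();print(np.array(o["ee_pos"]),np.array(o["ft_force"]),np.array(o["moment"]));r.grab_frame("side")
E
```

```text
[ 0.5292 -0.2376  0.1325] [-0.336   0.4891 -1.0788] [-1.1557  0.7118  0.0148]
[ 0.5292 -0.2376  0.1325] [-0.0184 -0.3856 -1.577 ] [-1.1719  0.674  -0.0609]
[ 0.5292 -0.2376  0.1325] [-0.6944 -0.138  -2.566 ] [-1.095   0.697   0.0115]
[ 0.5292 -0.2376  0.1325] [-0.0832 -0.3098 -2.3197] [-1.1083  0.7004  0.0384]
```

Not in contact yet (about −2 N: still the full weight). Continue.

move_arm(
  twist=[
    [0,0,0],
    [0,0,0],
    [0,0,0],
    [0,0,0],
    [0,0,0],
    [0,0,0],
    [0,0,0],
    [0,0,0],
    [0,0,0],
    [0,0,0],
  ],
  travel=[
    [0,0,-0.003],
    [0,0,-0.006],
    [0,0,-0.009],
    [0,0,-0.012],
    [0,0,-0.015],
    [0,0,-0.015],
    [0,0,-0.015],
    [0,0,-0.015],
    [0,0,-0.015],
    [0,0,-0.015],
  ],
  jaw=[-1,-1,-1,-1,-1,-1,-1,-1,-1,-1],
)

```text
time_s: 31.8
ee_pos: [0.5292, -0.2376, 0.131]
tcp_rot: [[0.076, 0.868, 0.491], [0.155, -0.497, 0.854], [0.985, 0.012, -0.172]]
ft_force: [0.4, 1.0, -2.1]
width: 0.0265
```

move_arm(
  twist=[
    [0,0,0],
    [0,0,0],
    [0,0,0],
    [0,0,0],
    [0,0,0],
    [0,0,0],
    [0,0,0],
    [0,0,0],
    [0,0,0],
    [0,0,0],
  ],
  travel=[
    [0,0,-0.003],
    [0,0,-0.006],
    [0,0,-0.009],
    [0,0,-0.012],
    [0,0,-0.012],
    [0,0,-0.012],
    [0,0,-0.012],
    [0,0,-0.012],
    [0,0,-0.012],
    [0,0,-0.012],
  ],
  jaw=[-1,-1,-1,-1,-1,-1,-1,-1,-1,-1],
)

```text
time_s: 32.8
ee_pos: [0.5292, -0.2376, 0.1298]
tcp_rot: [[0.076, 0.868, 0.491], [0.155, -0.497, 0.854], [0.985, 0.012, -0.172]]
ft_force: [-0.8, -0.1, -2.5]
width: 0.0269
```

```bash
python3 - <<'E'
from h import *
for _ in range(3):
    o=r.get_obs();print(np.array(o["ee_pos"]),np.array(o["ft_force"]),np.array(o["moment"]));r.grab_frame("side")
E
```

```text
[ 0.5292 -0.2376  0.1298] [-0.7831 -0.0876 -2.4729] [-1.1939  0.7318  0.0026]
[ 0.5292 -0.2376  0.1298] [-1.2775  0.2568 -2.0694] [-1.1562  0.692  -0.0307]
[ 0.5292 -0.2376  0.1298] [ 0.3081  0.6929 -2.2672] [-1.099   0.6832  0.0205]
```

move_arm(
  twist=[
    [0,0,0],
    [0,0,0],
    [0,0,0],
    [0,0,0],
    [0,0,0],
    [0,0,0],
    [0,0,0],
    [0,0,0],
    [0,0,0],
    [0,0,0],
  ],
  travel=[
    [0,0,-0.003],
    [0,0,-0.006],
    [0,0,-0.009],
    [0,0,-0.012],
    [0,0,-0.015],
    [0,0,-0.018],
    [0,0,-0.018],
    [0,0,-0.018],
    [0,0,-0.018],
    [0,0,-0.018],
  ],
  jaw=[-1,-1,-1,-1,-1,-1,-1,-1,-1,-1],
)

```text
time_s: 33.95
ee_pos: [0.5295, -0.2376, 0.1288]
tcp_rot: [[0.074, 0.868, 0.491], [0.154, -0.497, 0.854], [0.985, 0.013, -0.171]]
ft_force: [0.8, -1.4, 6.2]
width: 0.0262
```

```bash
python3 - <<'E'
from h import *
for _ in range(3):
    o=r.get_obs();print(np.array(o["ee_pos"]),np.array(o["ft_force"]),np.array(o["moment"]));f=r.grab_frame("side")
s=r.grab_frame("scene")
# flange bottom edge: copper/bright vs dark wood along the column under the foot
for q,n in((f,"side"),(s,"scene")):
    h=cv2.cvtColor(q["pixels"],cv2.COLOR_BGR2HSV);G=[.519,-.2553,0]
    u=pix(q,[.519,-.2553,.022]);x=int(round(u[0]));print(n,u,[(v,*h[v,x]) for v in range(int(u[1])-6,int(u[1])+16)][::1])
E
```

```text
[ 0.5295 -0.2376  0.1288] [ 0.8062 -1.412   6.239 ] [ 0.3202 -0.0219 -0.1529]
[ 0.5295 -0.2376  0.1288] [-0.1552 -1.4648  5.3856] [ 0.3408 -0.055  -0.1345]
[ 0.5295 -0.2376  0.1288] [ 0.5641 -0.8979  5.6347] [ 0.2848 -0.0116 -0.1112]
side [320.7463 209.1756] [(203, np.uint8(11), np.uint8(187), np.uint8(79)), (204, np.uint8(11), np.uint8(183), np.uint8(81)), (205, np.uint8(11), np.uint8(195), np.uint8(77)), (206, np.uint8(11), np.uint8(189), np.uint8(109)), (207, np.uint8(11), np.uint8(184), np.uint8(108)), (208, np.uint8(11), np.uint8(189), np.uint8(85)), (209, np.uint8(11), np.uint8(188), np.uint8(80)), (210, np.uint8(12), np.uint8(194), np.uint8(80)), (211, np.uint8(10), np.uint8(187), np.uint8(86)), (212, np.uint8(10), np.uint8(181), np.uint8(117)), (213, np.uint8(11), np.uint8(189), np.uint8(120)), (214, np.uint8(11), np.uint8(189), np.uint8(119)), (215, np.uint8(14), np.uint8(170), np.uint8(153)), (216, np.uint8(13), np.uint8(181), np.uint8(89)), (217, np.uint8(11), np.uint8(194), np.uint8(50)), (218, np.uint8(11), np.uint8(185), np.uint8(51)), (219, np.uint8(13), np.uint8(225),
[... 702 characters left out ...]
35, np.uint8(11), np.uint8(171), np.uint8(121)), (236, np.uint8(11), np.uint8(156), np.uint8(147)), (237, np.uint8(11), np.uint8(165), np.uint8(150)), (238, np.uint8(11), np.uint8(157), np.uint8(145)), (239, np.uint8(11), np.uint8(167), np.uint8(119)), (240, np.uint8(12), np.uint8(169), np.uint8(86)), (241, np.uint8(9), np.uint8(162), np.uint8(77)), (242, np.uint8(11), np.uint8(170), np.uint8(81)), (243, np.uint8(10), np.uint8(169), np.uint8(80)), (244, np.uint8(10), np.uint8(168), np.uint8(79)), (245, np.uint8(10), np.uint8(190), np.uint8(78)), (246, np.uint8(9), np.uint8(169), np.uint8(77)), (247, np.uint8(11), np.uint8(169), np.uint8(77)), (248, np.uint8(11), np.uint8(187), np.uint8(64))]
```

```bash
python3 - <<'E'
from h import *
for n in("side","scene"):
    q=r.grab_frame(n);h=cv2.cvtColor(q["pixels"],cv2.COLOR_BGR2HSV);t=np.linspace(0,2*np.pi,180)
    def ext(x,y,rad,zs): 
        P=np.array([pix(q,[x+rad*np.cos(k),y+rad*np.sin(k),z]) for k in t for z in zs]);return P[:,0].min(),P[:,0].max(),P[:,1].max()
    print(n,"pred flange",np.round(ext(.519,-.2553,.0325,(.022,.026)),1),"pred base",np.round(ext(.519,-.2545,.065,(.022,0)),1))
    u=pix(q,[.519,-.2553,.024]).round().astype(int)
    bright=(h[...,2]>100)&(h[...,1]>140)
    for v in range(u[1]-1,u[1]+5):
        c=np.where(bright[v,u[0]-30:u[0]+30])[0]+u[0]-30
        d=np.where((h[v,u[0]-40:u[0]+40,1]>110))[0]+u[0]-40
        print(v,"flange",c.min() if len(c) else None,c.max() if len(c) else None,"disc",d.min(),d.max())
E
```

```text
side pred flange [308.1 333.5 217. ] pred base [295.4 346.1 232.1]
208 flange 309 332 disc 297 345
209 flange 309 332 disc 297 345
210 flange 310 332 disc 297 345
211 flange 311 332 disc 297 345
212 flange 311 331 disc 297 345
213 flange 312 330 disc 297 345
scene pred flange [241.1 265.9 240. ] pred base [229.1 278.8 254.3]
231 flange 242 265 disc 232 275
232 flange 241 265 disc 231 276
233 flange 241 265 disc 231 276
234 flange 242 265 disc 231 276
235 flange 242 264 disc 230 276
236 flange 243 263 disc 230 276
```

move_arm(
  twist=[
    [0,0,0],
    [0,0,0],
    [0,0,0],
    [0,0,0],
    [0,0,0],
    [0,0,0],
    [0,0,0],
    [0,0,0],
    [0,0,0],
    [0,0,0],
  ],
  travel=[
    [0,0,0.002],
    [0,0,0.004],
    [0,0,0.006],
    [0,0,0.006],
    [0,0,0.006],
    [0,0,0.006],
    [0,0,0.006],
    [0,0,0.006],
    [0,0,0.006],
    [0,0,0.006],
  ],
  jaw=[-1,-1,-1,-1,-1,-1,-1,-1,-1,-1],
  force=20,
)

```text
time_s: 35.25
ee_pos: [0.5292, -0.2376, 0.1285]
tcp_rot: [[0.076, 0.868, 0.491], [0.155, -0.497, 0.854], [0.985, 0.012, -0.172]]
ft_force: [2.1, -0.5, 2.2]
width: 0.0272
```

move_arm(
  twist=[
    [0,0,0],
    [0,0,0],
    [0,0,0],
    [0,0,0],
    [0,0,0],
    [0,0,0],
    [0,0,0],
    [0,0,0],
    [0,0,0],
    [0,0,0],
  ],
  travel=[
    [0,0,0],
    [0,0,0],
    [0,0,0],
    [0,0,0],
    [0,0,0],
    [0,0,0],
    [0,0,0],
    [0,0,0],
    [0,0,0],
    [0,0,0],
  ],
  jaw=[-0.38,-0.35,-0.3,-0.2,0,0.3,0.6,1,1,1],
)

```text
time_s: 36.25
ee_pos: [0.5292, -0.2376, 0.1286]
tcp_rot: [[0.076, 0.868, 0.491], [0.155, -0.497, 0.854], [0.985, 0.012, -0.172]]
ft_force: [0.2, -0.8, -0.0]
width: 0.0799
```

move_arm(
  twist=[
    [0,0,0],
    [0,0,0],
    [0,0,0],
    [0,0,0],
    [0,0,0],
    [0,0,0],
    [0,0,0],
    [0,0,0],
    [0,0,0],
    [0,0,0],
  ],
  travel=[
    [0,0,0],
    [-0.05,-0.085,0.017],
    [-0.1,-0.17,0.034],
    [-0.15,-0.255,0.05],
    [-0.2,-0.34,0.07],
    [-0.25,-0.425,0.085],
    [-0.3,-0.51,0.1],
    [-0.4,-0.68,0.14],
    [-0.5,-0.85,0.17],
    [-0.58,-1,0.2],
  ],
  jaw=[1,1,1,1,1,1,1,1,1,1],
)

```text
time_s: 37.25
ee_pos: [0.4699, -0.3397, 0.1487]
tcp_rot: [[0.076, 0.867, 0.492], [0.156, -0.498, 0.853], [0.985, 0.011, -0.173]]
ft_force: [-0.3, -0.1, 0.4]
width: 0.0879
```

```bash
python3 - <<'E'
from h import *
st()
for n in("side","scene"):
    q=r.grab_frame(n);h=cv2.cvtColor(q["pixels"],cv2.COLOR_BGR2HSV)
    u=pix(q,[.519,-.2553,.024]).round().astype(int);b=(h[...,2]>100)&(h[...,1]>140)
    for v in (u[1],u[1]+3):
        c=np.where(b[v,u[0]-30:u[0]+30])[0]+u[0]-30;d=np.where((h[v,u[0]-40:u[0]+40,1]>110))[0]+u[0]-40
        print(n,v,"flange",c.min(),c.max(),"disc",d.min(),d.max())
    L=[]
    for z in (.06,.09,.12,.15,.18,.2):
        w=pix(q,[.519,-.2553,z]);v=int(round(w[1]));x=int(w[0])-25
        c=np.where((h[v,x:x+50,1]>130)&(h[v,x:x+50,2]>60)&(h[v,x:x+50,0]<16))[0]+x;L.append((z,w.round(1).tolist(),int(c.min()),int(c.max())) if len(c) else (z,None))
    print(L)
    for k,p in dict(tin_c=[.41,-.125,.024],tee_c=0,rule_c=0,short_c=0,tape_c=0,elbow_c=0,cutter_c=0,foot_center=0).items():
        for e in r.search_frame(q,k)[:1]: print(k,round(e["confidence"],2),world(q,e["position"]))
E
```

```text
37.25 [ 0.4699 -0.3397  0.1487] z [ 0.4919  0.8533 -0.1731] y [ 0.8673 -0.4977  0.0114] q [ 50.   55.9  15.6  92.3 -66.1 106.2  67.2] F [-0.3 -0.1  0.4] 0.08785338706542448
side 209 flange 310 333 disc 297 345
side 212 flange 311 331 disc 297 345
[(0.06, [321.0, 197.2], 311, 326), (0.09, [321.2, 187.4], 318, 326), (0.12, [321.4, 177.3], 302, 326), (0.15, [321.6, 167.0], 318, 326), (0.18, [321.8, 156.4], 300, 325), (0.2, [321.9, 149.2], 317, 328)]
tin_c 0.9 [ 0.4056 -0.1207  0.0453]
tee_c 0.77 [ 0.6921 -0.34    0.0285]
rule_c 0.68 [0.6469 0.473  0.0198]
short_c 0.63 [0.7541 0.0235 0.0404]
tape_c 0.84 [0.7445 0.2448 0.0232]
elbow_c 0.62 [0.398  0.137  0.0288]
cutter_c 0.59 [0.6466 0.4715 0.0234]
foot_center 0.83 [ 0.5167 -0.2412  0.1089]
scene 232 flange 241 266 disc 231 276
scene 235 flange 242 264 disc 230 276
[(0.06, [252.4, 220.9], 249, 256), (0.09, [251.5, 211.0], 248, 255), (0.12, [250.5, 200.8], 247, 274), (0.15, [249.5, 190.3], 245, 273), (0.18, [248.5, 179.6], 244, 253), (0.2, [247.9, 172.3], 242, 253)]
tin_c 0.79 [ 0.4182 -0.1334  0.0445]
tee_c 0.64 [ 0.7052 -0.3413  0.0292]
rule_c 0.7 [ 0.765  -0.2176  0.0103]
short_c 0.7 [0.7697 0.0215 0.038 ]
tape_c 0.86 [0.7508 0.2383 0.0221]
elbow_c 0.96 [0.4131 0.1309 0.027 ]
cutter_c 0.89 [0.6448 0.4729 0.0275]
foot_center 0.98 [ 0.5348 -0.243   0.1077]
```

```bash
python3 -c "
from h import *
r.grab_frame('side');st();print(r.close_job())"
```

```text
38.2 [ 0.4712 -0.3376  0.1486] z [ 0.4912  0.8539 -0.172 ] y [ 0.8678 -0.4968  0.0116] q [ 49.9  55.9  15.6  92.4 -66.2 106.1  67.2] F [-0.5 -0.1  0.1] 0.08749677332583207
the job is handed in; nothing more can be done
None
```

The long copper foot now stands flange down and upright in the middle of the smallest round wooden base. The job was handed in at about 38 s of the 67 s, with the gripper open and touching nothing.

**What I did**
- I gripped the foot near its mouth, turned it level and pushed it into the spring clip.
- I took it again from the other side close to the clip and pulled it straight out.
- I turned it flange down and lowered it in small steps of 1 to 3 mm until it touched the base. The wrist read about +6 N at contact, so it pressed with roughly 8 N. I eased off, opened the fingers and backed away about 10 cm.

**What went wrong**
- **Clip release:** I never opened the jaws to let go. During the push I misread the foot as tilted 17° and not seated, and lifted to retry. The foot then pulled out of the closed fingers and stayed in the clip. Afterwards I measured it home and level: mouth at 74.4 mm height, clipped about 10 mm from its balance.
- **Base position:** My first estimate was about 2 cm off because the arm's shadow lay on the disc. I corrected it from the disc outline in both cameras before lowering.
- **Contact height:** The foot touched 3 to 4 mm lower than I had calculated.

**Last checks**
- Flange and base centres agreed to about 1 pixel (about 2 mm) across the line of sight of both outside cameras.
- The foot's axis was within about 0.5° of vertical while held above the base. I did not measure tilt precisely after release.
- The tin, tee, short foot, tape, elbow and cutter were found where they started, to within the detector's few-mm to 1 cm scatter. In the side view the rule was mistaken for the cutter, so only the scene camera confirms the rule.

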